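# Make up a gift stack in the packing jig

### The arm

A 6-joint arm with a two-finger parallel gripper is mounted at the origin on the work surface. World frame = base frame: x ahead of the robot, y to its left, z up, the work surface at z = 0. Lengths are in m, angles in rad, forces in N, time in s.
With the tool pointing down it reaches from about 0.3 to 0.825 m from the base axis. Payload 5.4 kg.
Tool frame: the origin (TCP) lies midway between the tips of the shut fingers; the grasp point (between the pads) lies 19 mm behind it (pinch_z is the distance from the TCP to the grasp point, in m); z points along the fingers, y is the line along which they close (so a half turn about z gives the same grasp; the last joint's range is limited). The gripper opens to 92 mm and grips with 3 to 60 N. Pads are 20 mm wide; open, the fingers measure 128 mm over their backs; the gripper's body (75 mm by 189 mm) begins 69 mm behind the grasp point.
Start: joints at [-1.538, 0.158, 1.597, -0, 1.386, -0.21], TCP at [0.138, -0.558, 0.215] pointing down, gripper open.
Joint ranges: [-2.91, 2.91], [-0.94, 2.29], [0.18, 2.7], [-1.29, 4.43], [0.17, 2.64], [-3, 3]. Speed limits (rad/s): [2.57, 2.57, 3.14, 3.14, 3.14, 3.14].

### API

Orientations are given as a unit quaternion [w, x, y, z].
In Python, from plant import * gives the robot as it stands. The module is installed in compiled form; this text tells all that it offers.
- The arm moves only by the shell command python3 -m inch 'ROWS' [OPENING] [FORCE]. ROWS is JSON, a list of rows, each a list of 2 entries, a list of its own where there are three numbers: the shift along the tool's x, y, z as a fraction of full scale, then the turn, a rotation vector about the tool's x, y, z as a fraction of full scale. A call has exactly 10 rows; each row is the pose to reach, as a shift and turn from the pose commanded when the call began, along the tool's axes at that moment; what a row does not reach only later rows make up. Full scale, the value 1, is 200 mm for a shift and 2 rad for a turn. A row lasts 1/10 s, in which the tool goes at most 50 mm and 8.59 degrees, less where a joint would pass 70% of its speed; a pose out of reach is approached as far as the arm can. A call with a number of a shift or a turn outside -1 to 1 is refused whole. A call with a gripper value outside its range is refused whole. OPENING is the opening, from 0 (shut) to 1 (fully open), set as the call begins (- or left out, the last holds). The fingers move at their own pace and stop on an object; FORCE is the grip in N (left out, the last holds). Time passes only in rows, so rows that repeat a pose let the fingers close, or fill a call up. It gives the time, the measured TCP pose, the force, the opening and the grip force at its end, in the units of the state.
- get_state(): the state, without advancing time (a new reading comes with each control period).
- camera(name): name is "side" or "top" or "wrist"; returns a dict with "image" (420x560x3 uint8, red, green, blue), "z_map" (420x560 float32, m along the optical axis (not along the pixel's ray), 0 where there is no reading), "vertical_fov" (degrees; the focal length in pixels is half the picture's height over the tangent of half this angle, whatever the lens; pixels are square), "cx", "cy" (the principal point, pixels), "camera_from_world" (4x4, takes a point from world to camera coordinates); the wrist camera has in their place "tool_from_camera" (4x4, takes a point from camera to tool coordinates, whose origin is the TCP and whose axes are the flange's). Camera axes: x right, y down, z forward; pixel columns grow to the right and rows downward; lengths in m; the calibration is good to about 2 mm. A picture is of the moment at which its call begins: read the wrist's pose just before it.
- sign_off(): hands the job in; it is judged then, once.
The state is a dict: "time": time; "qpos": joint angles; "dq": joint speeds; "effort": joint torques, N m; "eef_pos": TCP position; "ee_rot": TCP orientation; "force": force on the tool from outside, world axes, zero at the start; "torque": the same for the moment, N m; "finger_gap": finger opening in m; "finger_force": force on a finger pad.
Only numpy, scipy, OpenCV 4.12 (cv2) and the standard library are available. Lean on these libraries where they do the work, as an engineer would, in place of code of your own. Each camera call takes 0.05 s, during which the arm holds its last target. There are 200 camera calls.

### The job

At the fire station's candle workshop table, clear both pairs of ear defenders (red, left on the wooden base board, and yellow) by hanging them side by side on the steel rail, headband across the bar with one cup on each side. Push the board into the inner corner of the red stop fences until two of its edges lie flush against both fences, and only then stack every closed gift carton on the table upright (ribbon cross up) in one square column on the middle of the board, long sides along the board's long sides. At the end the board must still be flush in the corner; do not knock over the jars or the candle.

Things in the scene. Friction and masses are not known exactly. Their poses are not given: they have to be found in the camera images.
- jig: L of two red steel fences fixed to the table, 22 mm high, 18 mm thick. Origin: the inner corner at table height. The back fence's inner face is the plane x = 0 (y from -140 to 0 mm), the side fence's inner face is the plane y = 0 (x from -170 to 0 mm); the board belongs at negative x and negative y. Fully home, the board's centre is at x = -75, y = -57.5 mm in this frame.
- board: loose wooden base board 150 (x) x 115 (y) x 18 mm, 0.2 kg, too wide to grasp: it is pushed. Origin at the centre of its underside. It starts roughly the same way round as the jig, a few centimetres out of the corner, with the red ear defenders standing on it.
- defenders_red: small red ear defenders, on the board, standing on their two cups, 0.16 kg. Overall 120 (x) x 58 (y) x 124 mm (z). Origin midway between the cups at their underside, z up. Cups 28 x 58 x 74 mm centred at x = +-46 mm; 64 mm free between them. The black headband's padded top is a block 56 (x) x 24 (y) x 14 mm, from z = 110 to 124 mm: grip it across y from above by its 24 mm width.
- defenders_yellow: small yellow ear defenders, on the table, standing on their two cups, 0.16 kg. Overall 120 (x) x 58 (y) x 124 mm (z). Origin midway between the cups at their underside, z up. Cups 28 x 58 x 74 mm centred at x = +-46 mm; 64 mm free between them. The black headband's padded top is a block 56 (x) x 24 (y) x 14 mm, from z = 110 to 124 mm: grip it across y from above by its 24 mm width.
- band_red (a point): centre of the underside of the red ear defenders' padded headband top, 110 mm above their origin; this rests on the bar
- band_yellow (a point): centre of the underside of the yellow ear defenders' padded headband top, 110 mm above their origin; this rests on the bar
- rail_mid (a point): middle of the fixed steel rail's round bar, on the bar's axis, 165 mm above the table. The bar runs along this point's y, 16 mm thick, 280 mm long, room for both pairs side by side, on a post at each end
- carton0: closed gift carton, brown card with red ribbon, 96 (x) x 64 (y) x 42 mm (z), about 0.24 kg, lid seam at 30 mm; origin at the centre of its underside. Absent (None) in some starts.
- carton1: closed gift carton, green with yellow ribbon, 96 (x) x 64 (y) x 42 mm (z), about 0.24 kg, lid seam at 30 mm; origin at the centre of its underside. Absent (None) in some starts.
- carton2: closed gift carton, red with white ribbon, 96 (x) x 64 (y) x 42 mm (z), about 0.24 kg, lid seam at 30 mm; origin at the centre of its underside. Absent (None) in some starts.
- carton3: closed gift carton, blue with gold ribbon, 96 (x) x 64 (y) x 42 mm (z), about 0.24 kg, lid seam at 30 mm; origin at the centre of its underside. Absent (None) in some starts.
- jar0: clear glass jar with brass lid, 68 mm across, 90 mm high, origin under its centre; must not be knocked over
- jar1: amber glass jar with brass lid, 68 mm across, 90 mm high, origin under its centre; must not be knocked over
- candle: white pillar candle 56 mm across, 85 mm high, origin under its centre; must not be knocked over

How it is judged:
By the outcome, as a careful person would: the job done as asked, in the order asked, and still so for the second after the job is handed in, with the robot touching nothing.
Of carton0, carton1, carton2, carton3 only 2 to 4 are there at a start; the rules pass over those that are not, and their reading is None.
At some moment in a run one of board may be knocked a few centimetres aside while the robot is not near it.
It also fails if it takes over 210 s, if anything falls off the work surface, if the arm or the gripper's body presses on something with over 40 N, if the wrist force passes 120 N, or if a joint passes its speed limit or range.

## Working session

There is one attempt and no reset: what is moved stays moved. The work goes in short steps, Python scripts to look and compute and a shell command to move; the robot and the scene stay as the last step left them, time stands still between calls to the robot, and variables do not carry over. Pictures are saved under pics/ and viewed, at most 14 in all, crops included, and the job is handed in when it is done.

```bash
mkdir -p pics; cat > h.py <<'E'
from plant import *
import numpy as np, cv2
from scipy.spatial.transform import Rotation as R
def cam(n):
    c=camera(n); h=c["image"].shape[0]; c["f"]=h/2/np.tan(np.radians(c["vertical_fov"])/2); return c
def pts(c,s=None):
    """world point per pixel from z_map"""
    z=c["z_map"]; v,u=np.indices(z.shape)
    P=np.stack([(u-c["cx"])*z/c["f"],(v-c["cy"])*z/c["f"],z],-1)
    if "camera_from_world" in c: T=np.linalg.inv(c["camera_from_world"])
    else:
        W=np.eye(4); q=s["ee_rot"]; W[:3,:3]=R.from_quat([q[1],q[2],q[3],q[0]]).as_matrix(); W[:3,3]=s["eef_pos"]
        T=W@c["tool_from_camera"]
    return P@T[:3,:3].T+T[:3,3]
def save(c,n): cv2.imwrite("pics/"+n,cv2.cvtColor(c["image"],cv2.COLOR_RGB2BGR))
E
python3 - <<'E'
from h import *
s=get_state();print(s)
for n in("top","side"):
    c=cam(n);save(c,n+"0.png");P=pts(c);np.savez("pics/"+n+"0.npz",P=P,im=c["image"]);print(n,c["f"],c["cx"],c["cy"],c["camera_from_world"].round(3))
    print(P[::70,::93].round(3).tolist() if n=="top" else "")
E
```

```text
{'time': 0.0, 'qpos': array([-1.53811716e+00,  1.59048824e-01,  1.59822544e+00,  3.07526253e-07,
        1.38617297e+00, -2.10118407e-01]), 'dq': array([-0.00084621,  0.00091145, -0.00107574,  0.00037782,  0.00152332,
       -0.00114512]), 'effort': array([-1.72902401e-04, -3.85574949e+01, -3.22102833e+01,  7.00576231e-02,
        3.77775868e-02, -1.64761327e-04]), 'eef_pos': array([ 0.13818961, -0.55751047,  0.21362244]), 'ee_rot': array([-9.23628301e-04,  9.92639790e-01,  1.21100735e-01,  8.23113520e-05]), 'force': array([-0.0034327 ,  0.02579389, -0.00294979]), 'torque': array([-0.01632415,  0.02529916,  0.03971415]), 'finger_force': 0.0, 'finger_gap': 0.09190570871046323}
top 477.36788112642313 288.253719170992 209.88489843777663 [[ 0.004 -1.     0.005  0.02 ]
 [-0.976 -0.005 -0.217  0.661]
 [ 0.217 -0.004 -0.976  1.236]
 [ 0.     0.     0.     1.   ]]
[[[1.265, 0.858, 0.131], [1.265, 0.589, 0.133], [1.268, 0.322, 0.132], [1.262, 0.052, 0.142], [1.265, -0.215, 0.142], [1.264, -0.482, 0.146], [1.268, -0.751, 0.143]], [[1.263, 1.092, -0.271], [1.268, 0.751, -0.276], [1.265, 0.403, 
[... 263 characters left out ...]
89, -0.004]], [[0.733, 1.025, -0.278], [0.674, 0.587, -0.0], [0.674, 0.318, 0.004], [0.671, 0.049, 0.022], [0.678, -0.221, -0.004], [0.679, -0.491, -0.001], [0.681, -0.762, -0.002]], [[0.525, 1.276, -0.758], [0.473, 0.567, 0.002], [0.474, 0.308, -0.0], [0.475, 0.048, 0.002], [0.473, -0.206, 0.042], [0.477, -0.474, 0.002], [0.478, -0.737, 0.001]], [[0.292, 0.732, 0.123], [0.291, 0.512, 0.1], [0.286, 0.298, 0.002], [0.286, 0.046, -0.005], [0.287, -0.207, -0.002], [0.288, -0.46, 0.001], [0.289, -0.716, -0.003]]]
side 385.8317271746786 274.67682830544345 201.74024570310874 [[-0.991 -0.133 -0.018  0.637]
 [-0.045  0.459 -0.887  0.135]
 [ 0.127 -0.878 -0.461  0.876]
 [ 0.     0.     0.     1.   ]]
```

View pics/top0.png

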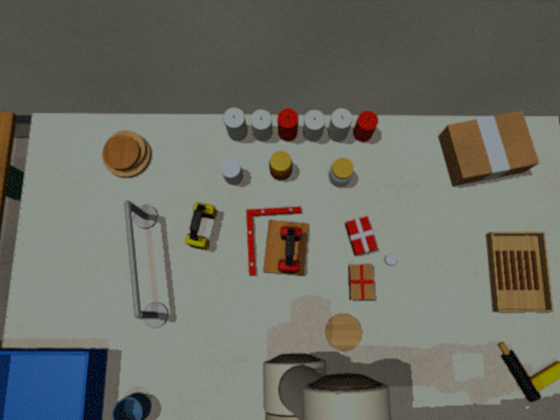

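View pics/side0.png

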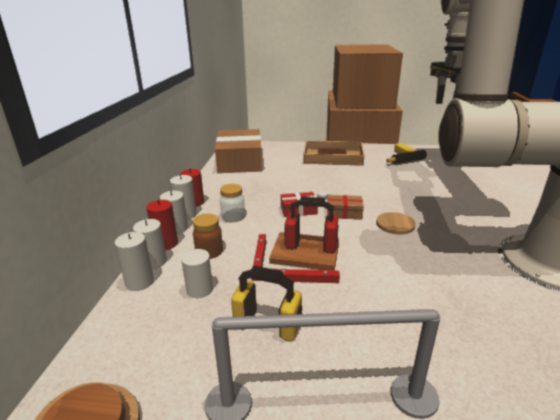

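The pictures show, in top-view pixels:
- **Defenders:** yellow at (201,226), red on the board at (290,250).
- **Jig and rail:** jig corner at about (253,213), rail from (130,205) to (138,315).
- **Cartons:** two, carton2 (red) at (361,236) and carton0 (brown) at (362,282).
- **Jars and candle:** jars at (281,165) and (342,172), candle at (232,172).

```bash
cat > m.py <<'E'
from h import *
def rect(Q):
    r=cv2.minAreaRect((Q[:,:2]*1000).astype(np.float32)); b=cv2.boxPoints(r); e=b[1]-b[0]; g=b[2]-b[1]
    l=e if np.hypot(*e)>np.hypot(*g) else g
    a=np.degrees(np.arctan2(l[1],l[0])); a=(a+90)%180-90
    return np.round(r[0],1),np.round(sorted(r[1])[::-1],1),round(float(a),1),len(Q)
def measure(P,im,full=True):
    hsv=cv2.cvtColor(im,cv2.COLOR_RGB2HSV); H,S,V=[hsv[...,i].astype(int) for i in range(3)]
    x,y,z=P[...,0],P[...,1],P[...,2]
    box=lambda x0,x1,y0,y1,z0,z1:(x>x0)&(x<x1)&(y>y0)&(y<y1)&(z>z0)&(z<z1)
    red=((H<6)|(H>172))&(S>180)&(V>90); wood=(H>6)&(H<20)&(S>90)&(V>60)
    out={}
    out["tops"]=box(.4,.8,-.2,.35,.1,.14)
    out["bar"]=box(.3,.95,.25,.6,.155,.19)
    out["fence"]=red&box(.5,.8,-.1,.2,.012,.032)
    out["board"]=wood&box(.5,.8,-.1,.2,.008,.03)
    out["cart"]=box(.4,.75,-.3,-.12,.03,.2)
    out["jars"]=box(.75,.9,-.2,.2,.06,.11)
    for k,m in out.items():
        n,L,st,_=cv2.connectedComponentsWithStats(m.astype(np.uint8))
        for i in range(1,n):
            if st[i,4]>12: Q=P[L==i]; print(k,*rect(Q),"zmed %.3f zmax %.3f"%(np.median(Q[:,2]),Q[:,2].max()))
E
python3 - <<'E'
from m import *
for n in("top",):
    d=np.load(f"pics/{n}0.npz");measure(d["P"],d["im"])
    cv2.imwrite("pics/crop.png",cv2.resize(d["im"][140:330,100:410,::-1],None,fx=2.5,fy=2.5,interpolation=cv2.INTER_CUBIC))
E
```

```text
tops [622.2 266.2] [96.6 25.5] -11.1 323 zmed 0.120 zmax 0.129
tops [590.   15.1] [25.2 22.7] -12.2 61 zmed 0.128 zmax 0.140
tops [547.7  27.3] [23.2  6.3] -9.0 17 zmed 0.139 zmax 0.140
tops [519.5  21.3] [26.2 20.9] -2.8 80 zmed 0.128 zmax 0.140
bar [517.7 409.8] [298.6  20. ] 9.6 819 zmed 0.171 zmax 0.179
fence [590.6  60.5] [172.7 152.5] 3.6 513 zmed 0.022 zmax 0.029
board [568.   28.8] [143.8 113.8] -5.4 1264 zmed 0.018 zmax 0.027
cart [ 747.4 -131.5] [21.8  4.4] -88.4 34 zmed 0.049 zmax 0.067
cart [ 599.2 -181.6] [96.5 65.1] 15.2 812 zmed 0.041 zmax 0.050
cart [ 469.5 -178.1] [95.  65.4] 0.2 855 zmed 0.041 zmax 0.051
jars [892.1 174.9] [49.5 15.2] -89.3 128 zmed 0.087 zmax 0.110
jars [892.  26.] [48.7 15.1] -89.8 129 zmed 0.089 zmax 0.110
jars [891.6  99.7] [48.8 16.4] -89.7 143 zmed 0.091 zmax 0.105
jars [892.4 -48.7] [49.1 15.1] -90.0 138 zmed 0.094 zmax 0.104
jars [ 891.9 -124.8] [47.4 14.7] 88.8 122 zmed 0.088 zmax 0.110
jars [ 893.8 -186.7] [27.8 12.6] 81.9 85 zmed 0.089 zmax 0.103
jars [796.4  44. ] [62.1 61.6] -19.7 438 zmed 0.089 zmax 0.099
jars [ 778.5 -126.4] [62.1 60.4] -80.1 430 zmed 0.088 zmax 0.095
jars [778.8 177.7] [56.3 43.4] 0.5 304 zmed 0.084 zmax 0.091
```

View pics/crop.png

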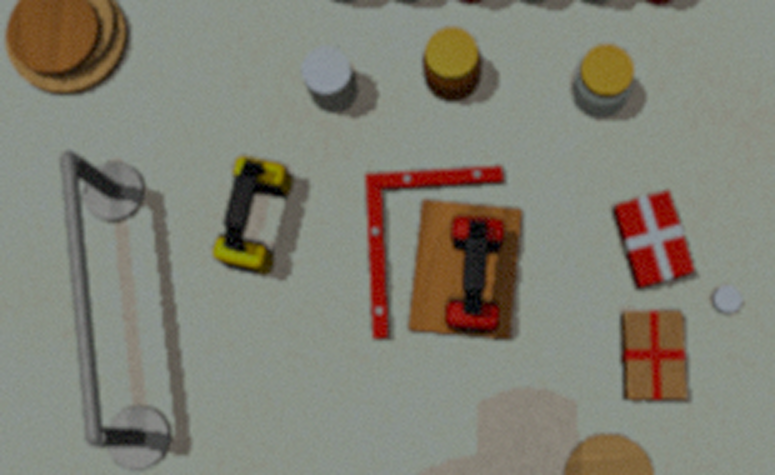

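The crop shows the same layout up close: bar (68,155)–(95,437), jig corner near (383,187), board (412,200)–(520,335). Next come precise line and centre fits.

```bash
python3 - <<'E'
from m import *
d=np.load("pics/top0.npz");P,im=d["P"]*1000,d["im"];x,y,z=P[...,0],P[...,1],P[...,2]
hsv=cv2.cvtColor(im,cv2.COLOR_RGB2HSV); H,S,V=[hsv[...,i].astype(int) for i in range(3)]
def line(m,k):
    Q=P[m]; l=cv2.fitLine(Q[:,:2].astype(np.float32),cv2.DIST_HUBER,0,.01,.01).ravel(); a=(np.degrees(np.arctan2(l[1],l[0]))+90)%180-90
    t=(Q[:,:2]-l[2:])@l[:2]; print(k,"pt",l[2:].round(1),"ang",round(float(a),2),"ends",(l[2:]+np.outer([t.min(),t.max()],l[:2])).round(1).tolist(),"z",np.median(Q[:,2]).round(1),len(Q))
b=lambda x0,x1,y0,y1,z0,z1:(x>x0)&(x<x1)&(y>y0)&(y<y1)&(z>z0)&(z<z1)
line(b(300,950,250,600,165,190),"bar")
red=((H<6)|(H>172))&(S>150)&(V>80)
f=red&b(500,800,-100,200,10,34)
line(f&(y<90)&(x>640),"back"); line(f&(y>100)&(x<655),"side")
blk=(V<60)
line(blk&b(550,700,200,330,112,135),"yel"); line(blk&b(480,650,-50,80,130,155),"red")
for n,m in(("yel",b(550,700,200,330,117,135)),("red",b(480,650,-50,80,133,155))): print(n,rect(P[m]/1000),np.median(P[m][:,2]))
# board visible edges
wood=(H>4)&(H<22)&(S>80)&(V>50)&b(480,680,-60,110,6,30)
Q=P[wood];print(rect(Q/1000));
for lo,hi in((-40,-10),(-10,20),(20,50),(50,80)):
    q=Q[(Q[:,1]>lo)&(Q[:,1]<hi)];print("y",lo,np.percentile(q[:,0],[1,99]).round(1))
for lo,hi in((500,520),(520,540),(560,580),(600,620)):
    q=Q[(Q[:,0]>lo)&(Q[:,0]<hi)];print("x",lo,np.percentile(q[:,1],[1,99]).round(1))
E
```

```text
bar pt [512.2 407.6] ang 9.54 ends [[370.7, 383.8], [663.2, 433.0]] z 171.0 760
back pt [670.2  40.2] ang -87.17 ends [[667.8, 89.5], [672.8, -10.9]] z 21.0 191
side pt [578.1 128.2] ang 4.2 ends [[500.2, 122.4], [655.0, 133.8]] z 21.7 287
yel pt [620.1 264.6] ang -12.38 ends [[579.9, 273.5], [659.1, 256.1]] z 122.7 201
red pt [553.3  19.3] ang -3.41 ends [[517.9, 21.4], [591.0, 17.0]] z 141.1 209
yel (array([619.8, 266.3]), array([61.2, 24.8]), -11.2, 199) 123.13192955182828
red (array([551.6,  18.7]), array([67.6, 23.8]), -3.7, 212) 141.25049457656746
(array([582.6,  32.4]), array([186.2, 129.6]), -1.6, 1377)
y -40 [490.4 634.8]
y -10 [490.5 637.6]
y 20 [493.3 640.4]
y 50 [495.9 642.4]
x 500 [-21.8  89.8]
x 520 [-22.6  89.8]
x 560 [-27.6  84.9]
x 600 [-30.6  81.6]
```

```bash
cat > plan.py <<'E'
import sys,json
from h import *
def plan(wps,s=None):
    """wps: (x,y,z mm, psi deg). Prints shift/turn per call in tool units from measured pose."""
    s=s or get_state(); q=s["ee_rot"]; M=R.from_quat([q[1],q[2],q[3],q[0]]); p=np.array(s["eef_pos"])*1000
    c=M.as_matrix()[:,0]; print("at",p.round(1),"psi %.1f"%np.degrees(np.arctan2(c[1],c[0])),"t %.1f"%s["time"],"gap %.1f"%(s["finger_gap"]*1000),"F",np.round(s["force"],1))
    for w in wps:
        c=M.as_matrix()[:,0]; psi=np.degrees(np.arctan2(c[1],c[0])); d=(w[3]-psi+180)%360-180; t=np.array(w[:3],float)
        n=int(max(1,np.ceil(np.abs(M.inv().apply(t-p)).max()/199),np.ceil(np.linalg.norm(t-p)/400),np.ceil(abs(d)/75)))
        p0=p;
        for i in range(1,n+1):
            g=p0+(t-p0)*i/n; f=psi+d*i/n
            T=R.from_euler("z",f,degrees=True)*R.from_rotvec([np.pi,0,0])
            print(w,i,"shift",(M.inv().apply(g-p)/200).round(3).tolist(),"turn",((M.inv()*T).as_rotvec()/2).round(3).tolist())
            M,p=T,g
if __name__=="__main__": plan(json.loads(sys.argv[1]))
E
python3 plan.py '[[620,265.5,250,-12],[620,265.5,150,-12],[620,265.5,112,-12]]'
```

```text
at [ 138.2 -557.6  213.7] psi 13.9 t 0.1 gap 92.0 F [-0.3  0.4  1. ]
[620, 265.5, 250, -12] 1 shift [0.832, -0.854, -0.044] turn [-0.001, -0.0, 0.057]
[620, 265.5, 250, -12] 2 shift [0.73, -0.942, -0.045] turn [-0.0, -0.0, 0.057]
[620, 265.5, 250, -12] 3 shift [0.619, -1.019, -0.045] turn [0.0, -0.0, 0.057]
[620, 265.5, 250, -12] 4 shift [0.5, -1.082, -0.045] turn [-0.0, -0.0, 0.057]
[620, 265.5, 150, -12] 1 shift [-0.0, -0.0, 0.5] turn [0.0, 0.0, 0.0]
[620, 265.5, 112, -12] 1 shift [-0.0, -0.0, 0.19] turn [0.0, 0.0, 0.0]
```

```bash
python3 plan.py '[[620,265.5,250,13.9],[620,265.5,170,-12]]'
```

```text
at [ 138.2 -557.6  213.7] psi 13.9 t 0.1 gap 92.0 F [-0.3  0.4  1. ]
[620, 265.5, 250, 13.9] 1 shift [0.832, -0.854, -0.044] turn [-0.001, -0.0, 0.0]
[620, 265.5, 250, 13.9] 2 shift [0.832, -0.854, -0.045] turn [-0.0, -0.0, 0.0]
[620, 265.5, 250, 13.9] 3 shift [0.832, -0.854, -0.045] turn [-0.0, -0.0, 0.0]
[620, 265.5, 250, 13.9] 4 shift [0.832, -0.854, -0.045] turn [-0.0, -0.0, 0.0]
[620, 265.5, 170, -12] 1 shift [0.0, -0.0, 0.4] turn [-0.0, -0.0, 0.226]
```

```bash
python3 -m inch '[[[0.1,-0.1,-0.04],[0,0,0]],[[0.3,-0.3,-0.04],[0,0,0]],[[0.5,-0.5,-0.04],[0,0,0]],[[0.65,-0.65,-0.04],[0,0,0]],[[0.83,-0.85,-0.04],[0,0,0]],[[0.83,-0.85,-0.04],[0,0,0]],[[0.83,-0.85,-0.04],[0,0,0]],[[0.83,-0.85,-0.04],[0,0,0]],[[0.83,-0.85,-0.04],[0,0,0]],[[0.83,-0.85,-0.04],[0,0,0]]]' 1 25
python3 -m inch '[[[0.1,-0.1,-0.04],[0,0,0]],[[0.3,-0.3,-0.04],[0,0,0]],[[0.5,-0.5,-0.04],[0,0,0]],[[0.65,-0.65,-0.04],[0,0,0]],[[0.83,-0.85,-0.04],[0,0,0]],[[0.83,-0.85,-0.04],[0,0,0]],[[0.83,-0.85,-0.04],[0,0,0]],[[0.83,-0.85,-0.04],[0,0,0]],[[0.83,-0.85,-0.04],[0,0,0]],[[0.83,-0.85,-0.04],[0,0,0]]]'
python3 -m inch '[[[0.1,-0.1,-0.04],[0,0,0]],[[0.3,-0.3,-0.04],[0,0,0]],[[0.5,-0.5,-0.04],[0,0,0]],[[0.65,-0.65,-0.04],[0,0,0]],[[0.83,-0.85,-0.04],[0,0,0]],[[0.83,-0.85,-0.04],[0,0,0]],[[0.83,-0.85,-0.04],[0,0,0]],[[0.83,-0.85,-0.04],[0,0,0]],[[0.83,-0.85,-0.04],[0,0,0]],[[0.83,-0.85,-0.04],[0,0,0]]]'
python3 -m inch '[[[0.1,-0.1,-0.04],[0,0,0]],[[0.3,-0.3,-0.04],[0,0,0]],[[0.5,-0.5,-0.04],[0,0,0]],[[0.65,-0.65,-0.04],[0,0,0]],[[0.83,-0.85,-0.04],[0,0,0]],[[0.83,-0.85,-0.04],[0,0,0]],[[0.83,-0.85,-0.04],[0,0,0]],[[0.83,-0.85,-0.04],[0,0,0]],[[0.83,-0.85,-0.04],[0,0,0]],[[0.83,-0.85,-0.04],[0,0,0]]]'
python3 -m inch '[[[0,0,0],[0,0,0.05]],[[0,0,0],[0,0,0.1]],[[0,0,0],[0,0,0.16]],[[0,0,0],[0,0,0.226]],[[0,0,0],[0,0,0.226]],[[0,0,0],[0,0,0.226]],[[0,0,0],[0,0,0.226]],[[0,0,0],[0,0,0.226]],[[0,0,0],[0,0,0.226]],[[0,0,0],[0,0,0.226]]]'
python3 - <<'E'
from m import *
s=get_state(); c=cam("wrist"); save(c,"w1.png"); P=pts(c,s); np.savez("pics/w1.npz",P=P,im=c["image"])
Q=P[(P[...,2]>.113)&(P[...,2]<.135)]; print(rect(Q),np.median(Q[:,2])) if len(Q) else 0
Q=P[(P[...,2]>.155)&(P[...,2]<.19)]; print(rect(Q),np.median(Q[:,2])) if len(Q) else 0
from plan import plan
plan([(620,265.5,150,-12)])
E
```

```text
time: 1.1
eef_pos: [0.2578, -0.3542, 0.2225]
ee_rot: [-0.0, 0.993, 0.12, -0.0]
force: [0.4, 0.2, -0.0]
finger_gap: 0.0922
finger_force: 0.0
time: 2.1
eef_pos: [0.3783, -0.1496, 0.2306]
ee_rot: [0.0, 0.993, 0.12, -0.0]
force: [-0.9, -0.6, -0.0]
finger_gap: 0.0919
finger_force: 0.0
time: 3.1
eef_pos: [0.4988, 0.0552, 0.2387]
ee_rot: [0.0, 0.993, 0.12, 0.0]
force: [-0.1, -1.2, -0.1]
finger_gap: 0.0919
finger_force: 0.0
time: 4.1
eef_pos: [0.6192, 0.2602, 0.2473]
ee_rot: [0.0, 0.993, 0.12, 0.0]
force: [-0.5, -0.1, -0.2]
finger_gap: 0.0917
finger_force: 0.0
time: 5.1
eef_pos: [0.6192, 0.2616, 0.2466]
ee_rot: [0.0, 0.995, -0.104, -0.0]
force: [1.0, 0.1, -0.1]
finger_gap: 0.092
finger_force: 0.0
(array([617.3, 218.5]), array([438.4,  93.5]), 71.4, 2581) 0.12350985481936594
(array([557.7, 413.3]), array([215.9,  18.9]), 10.3, 3809) 0.17059481335624535
at [619.2 261.6 246.6] psi -12.0 t 5.2 gap 91.7 F [-1.   0.3 -0.2]
(620, 265.5, 150, -12) 1 shift [-0.0, -0.02, 0.483] turn [0.0, 0.0, 0.0]
```

View pics/w1.png

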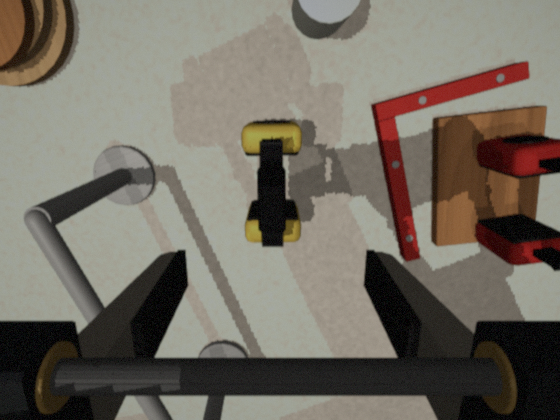

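The wrist view shows yellow at (271,200), the jig corner at (383,112), the board at (490,180) and the bar from (38,215). I'll take finer fits from it.

```bash
python3 - <<'E'
from m import *
d=np.load("pics/w1.npz");P,im=d["P"]*1000,d["im"];x,y,z=P[...,0],P[...,1],P[...,2]
hsv=cv2.cvtColor(im,cv2.COLOR_RGB2HSV); H,S,V=[hsv[...,i].astype(int) for i in range(3)]
b=lambda x0,x1,y0,y1,z0,z1:(x>x0)&(x<x1)&(y>y0)&(y<y1)&(z>z0)&(z<z1)
m=b(570,670,230,300,118,132);print("yel",rect(P[m]/1000),np.median(P[m][:,2]))
def line(m,k):
    Q=P[m]; l=cv2.fitLine(Q[:,:2].astype(np.float32),cv2.DIST_HUBER,0,.01,.01).ravel(); a=(np.degrees(np.arctan2(l[1],l[0]))+90)%180-90
    t=(Q[:,:2]-l[2:])@l[:2]; print(k,"pt",l[2:].round(1),"ang",round(float(a),2),"ends",(l[2:]+np.outer([t.min(),t.max()],l[:2])).round(1).tolist(),"z",np.median(Q[:,2]).round(1),len(Q))
line(b(300,950,350,500,166,185),"bar")
red=((H<6)|(H>172))&(S>150)&(V>80); f=red&b(500,800,-100,200,14,30)
line(f&(y<100)&(x>645),"back"); line(f&(y>100)&(x<650),"side")
wood=(H>4)&(H<22)&(S>80)&(V>50)&b(480,680,-60,110,10,28)
for hi in(50,60,70): q=P[wood&(y>hi-8)&(y<hi)];print("backedge y",hi,np.percentile(q[:,0],[1,99]).round(1))
for lo in(520,550,580,610): q=P[wood&(x>lo-8)&(x<lo)];print("side x",lo,np.percentile(q[:,1],[1,99]).round(1))
E
```

```text
yel (array([620.8, 264.4]), array([55.5, 23.7]), -11.6, 1812) 123.66259854316414
bar pt [593.  418.4] ang 9.67 ends [[455.0, 394.9], [664.2, 430.6]] z 171.4 3029
back pt [672.   41.4] ang -86.6 ends [[668.6, 100.1], [675.4, -14.2]] z 22.0 1765
side pt [581.1 128.4] ang 4.15 ends [[499.6, 122.5], [650.3, 133.5]] z 22.0 1788
backedge y 50 [495.1 641.7]
backedge y 60 [496.3 642.8]
backedge y 70 [496.6 643.7]
side x 520 [-23.3  89.8]
side x 550 [-25.2  87. ]
side x 580 [20.6 83.6]
side x 610 [-32.2  80.5]
```

```bash
python3 -m inch '[[[0,-0.01,0.1],[0,0,0]],[[0.005,-0.014,0.2],[0,0,-0.003]],[[0.005,-0.014,0.3],[0,0,-0.003]],[[0.005,-0.014,0.4],[0,0,-0.003]],[[0.005,-0.014,0.5],[0,0,-0.003]],[[0.005,-0.014,0.55],[0,0,-0.003]],[[0.005,-0.014,0.6],[0,0,-0.003]],[[0.005,-0.014,0.65],[0,0,-0.003]],[[0.005,-0.014,0.67],[0,0,-0.003]],[[0.005,-0.014,0.67],[0,0,-0.003]]]'
python3 -m inch '[[[0,0,0],[0,0,0]],[[0,0,0],[0,0,0]],[[0,0,0],[0,0,0]],[[0,0,0],[0,0,0]],[[0,0,0],[0,0,0]],[[0,0,0],[0,0,0]],[[0,0,0],[0,0,0]],[[0,0,0],[0,0,0]],[[0,0,0],[0,0,0]],[[0,0,0],[0,0,0]]]' 0 25
python3 -m inch '[[[0,0,-0.02],[0,0,0]],[[0,0,-0.06],[0,0,0]],[[0,0,-0.12],[0,0,0]],[[0,0,-0.2],[0,0,0]],[[0,0,-0.3],[0,0,0]],[[0,0,-0.4],[0,0,0]],[[0,0,-0.5],[0,0,0]],[[0,0,-0.6],[0,0,0]],[[0,0,-0.7],[0,0,0]],[[0,0,-0.72],[0,0,0]]]'
python3 plan.py '[[562,414,270,99.6],[562,414,215,99.6],[562,414,180,99.6]]'
```

```text
time: 6.15
eef_pos: [0.6206, 0.2641, 0.1122]
ee_rot: [0.0, 0.995, -0.101, -0.0]
force: [-0.5, 0.6, 0.0]
finger_gap: 0.0921
finger_force: 0.0
time: 7.15
eef_pos: [0.6208, 0.2642, 0.1126]
ee_rot: [-0.0, 0.995, -0.101, 0.0]
force: [0.6, -0.3, 0.3]
finger_gap: 0.0239
finger_force: 25.0
time: 8.15
eef_pos: [0.6225, 0.2645, 0.2617]
ee_rot: [-0.001, 0.995, -0.101, 0.003]
force: [0.6, 0.2, -1.3]
finger_gap: 0.0236
finger_force: 25.0
at [622.5 264.5 261.7] psi -11.6 t 8.2 gap 23.6 F [ 0.6  0.2 -1.3]
[562, 414, 270, 99.6] 1 shift [-0.223, -0.336, -0.021] turn [0.0, -0.004, -0.485]
[562, 414, 270, 99.6] 2 shift [0.151, -0.374, -0.021] turn [0.0, 0.0, -0.485]
[562, 414, 215, 99.6] 1 shift [0.0, -0.0, 0.275] turn [0.0, 0.0, 0.0]
[562, 414, 180, 99.6] 1 shift [0.0, -0.0, 0.175] turn [0.0, 0.0, 0.0]
```

```bash
python3 -m inch '[[[0,0,-0.05],[0,0,-0.05]],[[0,0,-0.1],[0,0,-0.1]],[[0,0,-0.15],[0,0,-0.15]],[[0,0,-0.2],[0,0,-0.2]],[[0,0,-0.22],[0,0,-0.26]],[[0,0,-0.22],[0,0,-0.32]],[[0,0,-0.22],[0,0,-0.38]],[[0,0,-0.22],[0,0,-0.44]],[[0,0,-0.22],[0,0,-0.485]],[[0,0,-0.22],[0,0,-0.485]]]'
python3 -m inch '[[[0,0,0],[0,0,-0.06]],[[0,0,0],[0,0,-0.12]],[[0,0,0],[0,0,-0.18]],[[0,0,0],[0,0,-0.24]],[[0,0,0],[0,0,-0.3]],[[0,0,0],[0,0,-0.36]],[[0,0,0],[0,0,-0.42]],[[0,0,0],[0,0,-0.46]],[[0,0,0],[0,0,-0.486]],[[0,0,0],[0,0,-0.486]]]'
python3 plan.py '[[562,414,306,99.6],[562,414,215,99.6],[562,414,180,99.6]]'
```

```text
time: 9.15
eef_pos: [0.6206, 0.2641, 0.3004]
ee_rot: [-0.0, 0.927, 0.374, -0.0]
force: [1.0, -0.2, -1.6]
finger_gap: 0.0237
finger_force: 25.0
time: 10.15
eef_pos: [0.6207, 0.2641, 0.3005]
ee_rot: [-0.0, 0.646, 0.763, -0.0]
force: [0.6, 0.7, -1.4]
finger_gap: 0.0237
finger_force: 25.0
at [620.7 264.1 300.5] psi 99.5 t 10.2 gap 23.7 F [ 0.6  0.7 -1.4]
[562, 414, 306, 99.6] 1 shift [0.788, -0.166, -0.028] turn [-0.0, 0.0, -0.001]
[562, 414, 215, 99.6] 1 shift [0.0, -0.0, 0.455] turn [0.0, 0.0, 0.0]
[562, 414, 180, 99.6] 1 shift [0.0, -0.0, 0.175] turn [0.0, 0.0, 0.0]
```

```bash
python3 -m inch '[[[0.06,-0.01,-0.03],[0,0,0]],[[0.16,-0.03,-0.03],[0,0,0]],[[0.28,-0.06,-0.03],[0,0,0]],[[0.4,-0.08,-0.03],[0,0,0]],[[0.52,-0.11,-0.03],[0,0,0]],[[0.64,-0.13,-0.03],[0,0,0]],[[0.72,-0.15,-0.03],[0,0,0]],[[0.77,-0.16,-0.03],[0,0,0]],[[0.788,-0.166,-0.03],[0,0,0]],[[0.788,-0.166,-0.03],[0,0,0]]]'
python3 - <<'E'
from m import *
s=get_state(); c=cam("wrist"); save(c,"w2.png"); P=pts(c,s)*1000
x,y,z=[P[...,i] for i in range(3)]
m=(z>166)&(z<185)&(x>330)&(x<700)&(y>350)&(y<480)&(c["image"].max(-1)>60)
Q=P[m]
print(len(Q)); l=cv2.fitLine(Q[:,:2].astype(np.float32),cv2.DIST_HUBER,0,.01,.01).ravel();t=(Q[:,:2]-l[2:])@l[:2];print(l,np.degrees(np.arctan2(l[1],l[0])),(l[2:]+np.outer([t.min(),t.max()],l[:2])).round(1),np.percentile(Q[:,2],95))
from plan import plan
plan([(562,414,200,99.6)])
E
```

```text
time: 11.15
eef_pos: [0.5617, 0.4139, 0.3066]
ee_rot: [0.0, 0.645, 0.764, -0.0]
force: [0.2, 1.0, -1.6]
finger_gap: 0.0238
finger_force: 25.0
4803
[9.8645890e-01 1.6400857e-01 5.0798422e+02 4.0962534e+02] 9.439646 [[370.8 386.8]
 [662.  435.2]] 173.56817722807136
at [562.  413.4 306.6] psi 99.6 t 11.2 gap 23.6 F [ 0.1 -0.5 -2.3]
(562, 414, 200, 99.6) 1 shift [0.003, 0.0, 0.533] turn [0.0, 0.0, -0.0]
```

View pics/w2.png

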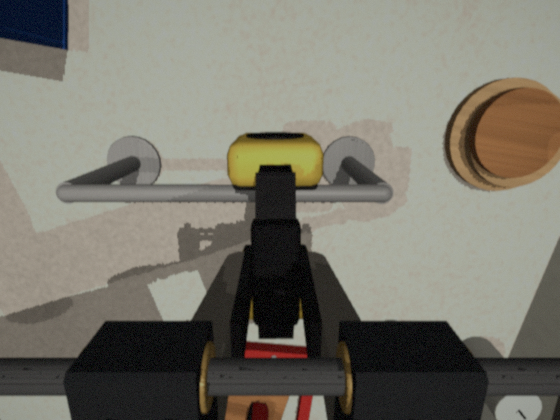

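```bash
python3 -m inch '[[[0.015,0,0.05],[0,0,0]],[[0.015,0,0.12],[0,0,0]],[[0.015,0,0.2],[0,0,0]],[[0.015,0,0.28],[0,0,0]],[[0.015,0,0.36],[0,0,0]],[[0.015,0,0.44],[0,0,0]],[[0.015,0,0.52],[0,0,0]],[[0.015,0,0.58],[0,0,0]],[[0.015,0,0.62],[0,0,0]],[[0.015,0,0.62],[0,0,0]]]'
python3 -m inch '[[[0,0,0.005],[0,0,0]],[[0,0,0.01],[0,0,0]],[[0,0,0.015],[0,0,0]],[[0,0,0.02],[0,0,0]],[[0,0,0.025],[0,0,0]],[[0,0,0.025],[0,0,0]],[[0,0,0.025],[0,0,0]],[[0,0,0.025],[0,0,0]],[[0,0,0.025],[0,0,0]],[[0,0,0.025],[0,0,0]]]'
```

```text
time: 12.2
eef_pos: [0.5606, 0.4166, 0.1809]
ee_rot: [-0.0, 0.645, 0.764, -0.001]
force: [-0.5, 0.6, -2.1]
finger_gap: 0.0239
finger_force: 25.0
time: 13.2
eef_pos: [0.5612, 0.4169, 0.1776]
ee_rot: [0.0, 0.645, 0.764, -0.0]
force: [-0.2, 0.5, -1.5]
finger_gap: 0.0235
finger_force: 25.0
```

```bash
python3 -m inch '[[[0,0,0.005],[0,0,0]],[[0,0,0.008],[0,0,0]],[[0,0,0.01],[0,0,0]],[[0,0,0.01],[0,0,0]],[[0,0,0.01],[0,0,0]],[[0,0,0.01],[0,0,0]],[[0,0,0.01],[0,0,0]],[[0,0,0.01],[0,0,0]],[[0,0,0.01],[0,0,0]],[[0,0,0.01],[0,0,0]]]'
python3 -m inch '[[[0,0,0],[0,0,0]],[[0,0,0],[0,0,0]],[[0,0,0],[0,0,0]],[[0,0,0],[0,0,0]],[[0,0,0],[0,0,0]],[[0,0,0],[0,0,0]],[[0,0,0],[0,0,0]],[[0,0,0],[0,0,0]],[[0,0,0],[0,0,0]],[[0,0,0],[0,0,0]]]' 0.6
python3 -m inch '[[[0,0,-0.05],[0,0,0]],[[0,0,-0.1],[0,0,0]],[[0,0,-0.2],[0,0,0]],[[0,0,-0.3],[0,0,0]],[[0,0,-0.4],[0,0,0]],[[0,0,-0.5],[0,0,0]],[[0,0,-0.5],[0,0,0]],[[0,0,-0.5],[0,0,0]],[[0,0,-0.5],[0,0,0]],[[0,0,-0.5],[0,0,0]]]'
python3 - <<'E'
from m import *
c=cam("top");P=pts(c);measure(P,c["image"])
x,y,z=[P[...,i] for i in range(3)]
m=(z>.15)&(z<.21)&(x>.3)&(x<.8)&(y>.3)&(c["image"].max(-1)<70)&(y<.55); print("blk",rect(P[m]),np.median(P[m][:,2]))
from plan import plan
plan([(620,264,275,99.6),(551.6,18.7,275,-3.6),(551.6,18.7,130,-3.6)])
E
```

```text
time: 14.2
eef_pos: [0.5612, 0.4169, 0.1756]
ee_rot: [0.0, 0.645, 0.764, -0.0]
force: [0.1, 0.4, -1.3]
finger_gap: 0.0236
finger_force: 25.0
time: 15.2
eef_pos: [0.5612, 0.4169, 0.1756]
ee_rot: [-0.0, 0.645, 0.764, 0.0]
force: [0.6, -0.1, 0.4]
finger_gap: 0.055
finger_force: 0.0
time: 16.2
eef_pos: [0.5607, 0.4166, 0.2739]
ee_rot: [-0.001, 0.645, 0.764, -0.001]
force: [0.7, -1.0, -0.5]
finger_gap: 0.0551
finger_force: 0.0
tops [590.5  14.8] [23.4 22.2] -9.3 53 zmed 0.128 zmax 0.140
tops [522.3  20.9] [32.3 20.5] 0.2 79 zmed 0.128 zmax 0.140
bar [517.5 410. ] [291.3  80. ] -2.9 1050 zmed 0.172 zmax 0.190
fence [590.6  60.2] [172.6 152.2] 3.6 508 zmed 0.021 zmax 0.030
board [567.9  29.1] [144.5 113.2] -5.4 1261 zmed 0.017 zmax 0.027
cart [ 747.5 -132. ] [21.9  4.4] -85.5 30 zmed 0.051 zmax 0.065
cart [ 599.3 -181.2] [96.6 64.5] 15.5 808 zmed 0.041 zmax 0.050
cart [ 470.  -178.3] [95.9 65.5] 0.7 860 zmed 0.041 zmax 0.050
jars [892.7 176.1] [47.5 13.4] -89.8 129 zmed 0.088 zmax 0.110
jars [892.5  26.1] [48.6 14.6] 89.9 127 zmed 0.087 zmax 0.110
jars [892.9  99.8] [48.9 14.5] -86.5 148 zm
[... 152 characters left out ...]
[ 892.9 -186.7] [26.4 12.9] 86.2 85 zmed 0.088 zmax 0.104
jars [796.6  44.2] [62.  61.8] -31.4 443 zmed 0.088 zmax 0.097
jars [ 777.5 -126.7] [62.1 61. ] -60.4 434 zmed 0.089 zmax 0.096
jars [778.5 177.6] [54.8 42.5] 2.4 301 zmed 0.084 zmax 0.092
blk (array([519.5, 392.3]), array([284.4,  78.4]), 19.7, 383) 0.18211127995078713
at [560.7 416.6 274.1] psi 99.6 t 16.2 gap 55.3 F [0.3 0.3 0.1]
(620, 264, 275, 99.6) 1 shift [-0.802, 0.165, -0.004] turn [-0.001, 0.0, 0.0]
(551.6, 18.7, 275, -3.6) 1 shift [-0.576, -0.271, -0.0] turn [-0.0, -0.0, 0.45]
(551.6, 18.7, 275, -3.6) 2 shift [-0.57, 0.283, 0.0] turn [0.0, -0.0, 0.45]
(551.6, 18.7, 130, -3.6) 1 shift [-0.0, -0.0, 0.725] turn [0.0, 0.0, 0.0]
```

```bash
python3 plan.py '[[556,228,275,48],[552,78,260,-3.6],[551.6,18.7,240,-3.6]]'
```

```text
at [560.7 416.6 274.1] psi 99.6 t 16.2 gap 55.3 F [0.3 0.3 0.1]
[556, 228, 275, 48] 1 shift [-0.926, -0.181, -0.003] turn [-0.001, 0.001, 0.451]
[552, 78, 260, -3.6] 1 shift [-0.571, 0.487, 0.075] turn [0.0, -0.0, 0.45]
[551.6, 18.7, 240, -3.6] 1 shift [0.017, 0.296, 0.1] turn [0.0, 0.0, -0.0]
```

```bash
python3 -m inch '[[[-0.1,-0.02,0],[0,0,0.05]],[[-0.2,-0.04,0],[0,0,0.1]],[[-0.35,-0.07,0],[0,0,0.15]],[[-0.5,-0.1,0],[0,0,0.2]],[[-0.65,-0.13,0],[0,0,0.26]],[[-0.8,-0.16,0],[0,0,0.33]],[[-0.926,-0.18,0],[0,0,0.4]],[[-0.926,-0.18,0],[0,0,0.45]],[[-0.926,-0.18,0],[0,0,0.45]],[[-0.926,-0.18,0],[0,0,0.45]]]' 1
python3 -m inch '[[[-0.1,0.09,0.075],[0,0,0.05]],[[-0.2,0.17,0.075],[0,0,0.1]],[[-0.3,0.25,0.075],[0,0,0.15]],[[-0.4,0.35,0.075],[0,0,0.2]],[[-0.5,0.43,0.075],[0,0,0.26]],[[-0.57,0.487,0.075],[0,0,0.33]],[[-0.57,0.487,0.075],[0,0,0.4]],[[-0.57,0.487,0.075],[0,0,0.45]],[[-0.57,0.487,0.075],[0,0,0.45]],[[-0.57,0.487,0.075],[0,0,0.45]]]'
python3 -m inch '[[[0.01,0.1,0.03],[0,0,0]],[[0.017,0.2,0.06],[0,0,0]],[[0.017,0.296,0.1],[0,0,0]],[[0.017,0.296,0.1],[0,0,0]],[[0.017,0.296,0.1],[0,0,0]],[[0.017,0.296,0.1],[0,0,0]],[[0.017,0.296,0.1],[0,0,0]],[[0.017,0.296,0.1],[0,0,0]],[[0.017,0.296,0.1],[0,0,0]],[[0.017,0.296,0.1],[0,0,0]]]'
python3 - <<'E'
from m import *
s=get_state(); c=cam("wrist"); save(c,"w3.png"); P=pts(c,s)
x,y,z=[P[...,i] for i in range(3)]
m=(z>.136)&(z<.15)&(abs(x-.552)<.06)&(abs(y-.019)<.04); print(rect(P[m]),np.median(P[m][:,2]))
from plan import plan
plan([(551.6,18.7,130.5,-3.6)])
E
```

```text
time: 17.25
eef_pos: [0.5565, 0.2285, 0.2752]
ee_rot: [-0.0, 0.913, 0.408, -0.0]
force: [-0.1, -0.4, -0.4]
finger_gap: 0.0921
finger_force: 0.0
time: 18.25
eef_pos: [0.553, 0.0789, 0.2604]
ee_rot: [-0.0, 1.0, -0.028, -0.0]
force: [-1.1, 0.4, 0.2]
finger_gap: 0.0912
finger_force: 0.0
time: 19.25
eef_pos: [0.5528, 0.0193, 0.2407]
ee_rot: [-0.0, 1.0, -0.03, 0.0]
force: [0.0, -0.1, 0.0]
finger_gap: 0.0921
finger_force: 0.0
(array([553.,  17.]), array([55.5, 23.9]), -3.0, 2079) 0.1417707157653329
at [552.8  19.2 240.7] psi -3.5 t 19.3 gap 92.0 F [-0.4  0.1 -0.4]
(551.6, 18.7, 130.5, -3.6) 1 shift [-0.006, 0.003, 0.551] turn [0.0, -0.0, 0.001]
```

```bash
python3 -m inch '[[[0,0.008,0.1],[0,0,0]],[[0,0.008,0.2],[0,0,0]],[[0,0.008,0.3],[0,0,0]],[[0,0.008,0.38],[0,0,0]],[[0,0.008,0.44],[0,0,0]],[[0,0.008,0.5],[0,0,0]],[[0,0.008,0.53],[0,0,0]],[[0,0.008,0.551],[0,0,0]],[[0,0.008,0.551],[0,0,0]],[[0,0.008,0.551],[0,0,0]]]'
python3 -m inch '[[[0,0,0],[0,0,0]],[[0,0,0],[0,0,0]],[[0,0,0],[0,0,0]],[[0,0,0],[0,0,0]],[[0,0,0],[0,0,0]],[[0,0,0],[0,0,0]],[[0,0,0],[0,0,0]],[[0,0,0],[0,0,0]],[[0,0,0],[0,0,0]],[[0,0,0],[0,0,0]]]' 0 25
python3 -m inch '[[[0,0,-0.02],[0,0,0]],[[0,0,-0.06],[0,0,0]],[[0,0,-0.12],[0,0,0]],[[0,0,-0.2],[0,0,0]],[[0,0,-0.3],[0,0,0]],[[0,0,-0.42],[0,0,0]],[[0,0,-0.56],[0,0,0]],[[0,0,-0.7],[0,0,0]],[[0,0,-0.84],[0,0,0]],[[0,0,-0.89],[0,0,0]]]'
python3 plan.py '[[480,110,309,48],[430,230,309,99.5],[472,402,309,99.5]]'
```

```text
time: 20.3
eef_pos: [0.5531, 0.0174, 0.131]
ee_rot: [0.0, 1.0, -0.031, 0.001]
force: [-0.5, 0.3, 0.5]
finger_gap: 0.0921
finger_force: 0.0
time: 21.3
eef_pos: [0.5526, 0.0175, 0.1304]
ee_rot: [-0.0, 1.0, -0.031, -0.0]
force: [-0.0, 0.0, -0.7]
finger_gap: 0.0238
finger_force: 25.0
time: 22.3
eef_pos: [0.554, 0.0173, 0.313]
ee_rot: [0.001, 1.0, -0.031, 0.003]
force: [0.4, -1.0, -1.6]
finger_gap: 0.0236
finger_force: 25.0
at [554.   17.3 313. ] psi -3.5 t 22.3 gap 23.6 F [ 0.4 -1.  -1.6]
[480, 110, 309, 48] 1 shift [-0.398, -0.44, 0.017] turn [0.002, -0.003, -0.449]
[430, 230, 309, 99.5] 1 shift [0.279, -0.587, -0.0] turn [0.0, 0.0, -0.449]
[472, 402, 309, 99.5] 1 shift [0.814, 0.349, 0.0] turn [0.0, 0.0, 0.0]
```

```bash
python3 -m inch '[[[-0.04,-0.04,0.01],[0,0,-0.05]],[[-0.09,-0.1,0.01],[0,0,-0.1]],[[-0.14,-0.16,0.01],[0,0,-0.16]],[[-0.19,-0.22,0.01],[0,0,-0.22]],[[-0.25,-0.28,0.01],[0,0,-0.28]],[[-0.31,-0.34,0.01],[0,0,-0.34]],[[-0.36,-0.4,0.01],[0,0,-0.4]],[[-0.398,-0.44,0.01],[0,0,-0.449]],[[-0.398,-0.44,0.01],[0,0,-0.449]],[[-0.398,-0.44,0.01],[0,0,-0.449]]]'
python3 -m inch '[[[0.03,-0.06,0],[0,0,-0.05]],[[0.06,-0.13,0],[0,0,-0.1]],[[0.09,-0.2,0],[0,0,-0.16]],[[0.13,-0.28,0],[0,0,-0.22]],[[0.17,-0.36,0],[0,0,-0.28]],[[0.21,-0.44,0],[0,0,-0.34]],[[0.25,-0.53,0],[0,0,-0.4]],[[0.279,-0.587,0],[0,0,-0.449]],[[0.279,-0.587,0],[0,0,-0.449]],[[0.279,-0.587,0],[0,0,-0.449]]]'
python3 -m inch '[[[0.06,0.02,0],[0,0,0]],[[0.15,0.06,0],[0,0,0]],[[0.25,0.1,0],[0,0,0]],[[0.37,0.15,0],[0,0,0]],[[0.49,0.21,0],[0,0,0]],[[0.61,0.26,0],[0,0,0]],[[0.71,0.3,0],[0,0,0]],[[0.78,0.33,0],[0,0,0]],[[0.81,0.35,0],[0,0,0]],[[0.81,0.35,0],[0,0,0]]]'
python3 - <<'E'
from plan import *
s=get_state(); c=cam("wrist"); save(c,"w4.png"); P=pts(c,s)*1000
x,y,z=[P[...,i] for i in range(3)]
m=(z>166)&(z<185)&(x>330)&(x<700)&(y>350)&(y<480)&(c["image"].max(-1)>60)&(c["image"].astype(int).ptp(-1)<30 if hasattr(c["image"],"ptp") else np.ptp(c["image"].astype(int),-1)<30)
Q=P[m];l=cv2.fitLine(Q[:,:2].astype(np.float32),cv2.DIST_HUBER,0,.01,.01).ravel();t=(Q[:,:2]-l[2:])@l[:2];print(len(Q),np.degrees(np.arctan2(l[1],l[0])),(l[2:]+np.outer([t.min(),t.max()],l[:2])).round(1))
b=(z>178)&(z<195)&(x>530)&(x<600)&(y>360)&(y<480); print(b.sum(),P[b].mean(0),cv2.minAreaRect(P[b][:,:2].astype(np.float32)))
plan([(472,402.5,180,99.5)],s)
E
```

```text
time: 23.3
eef_pos: [0.4786, 0.11, 0.3062]
ee_rot: [0.0, 0.914, 0.405, -0.0]
force: [-0.5, 0.3, -1.8]
finger_gap: 0.0236
finger_force: 25.0
time: 24.3
eef_pos: [0.4292, 0.2297, 0.3062]
ee_rot: [0.0, 0.648, 0.761, -0.0]
force: [0.3, 0.1, -1.6]
finger_gap: 0.0239
finger_force: 25.0
time: 25.3
eef_pos: [0.4718, 0.4019, 0.3058]
ee_rot: [-0.0, 0.647, 0.762, -0.0]
force: [-0.8, -0.2, -1.6]
finger_gap: 0.0239
finger_force: 25.0
4472 9.613435 [[368.2 386.3]
 [658.8 435.5]]
2007 [558.55794734 418.78429304 185.99685585] ((560.1937255859375, 416.8592529296875), (24.580322265625, 62.153236389160156), 10.130003929138184)
at [471.8 401.9 305.8] psi 99.4 t 25.3 gap 23.9 F [-0.8 -0.2 -1.6]
(472, 402.5, 180, 99.5) 1 shift [0.003, 0.002, 0.629] turn [-0.0, 0.0, -0.001]
```

View pics/w4.png

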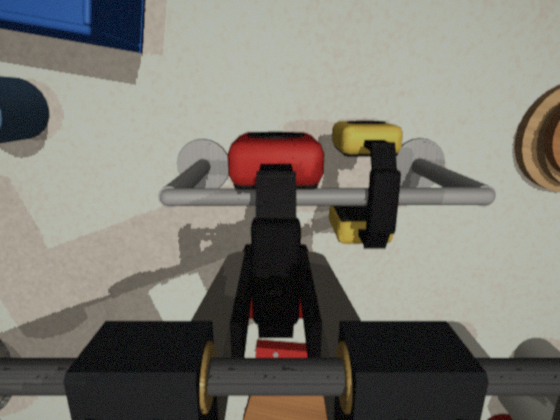

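Yellow hangs well on the bar at pixel (380,195), and red is aligned above its left part.

```bash
python3 -m inch '[[[0.008,0,0.05],[0,0,0]],[[0.008,0,0.12],[0,0,0]],[[0.008,0,0.2],[0,0,0]],[[0.008,0,0.28],[0,0,0]],[[0.008,0,0.36],[0,0,0]],[[0.008,0,0.44],[0,0,0]],[[0.008,0,0.52],[0,0,0]],[[0.008,0,0.58],[0,0,0]],[[0.008,0,0.625],[0,0,0]],[[0.008,0,0.625],[0,0,0]]]'
python3 -m inch '[[[0,0,0.005],[0,0,0]],[[0,0,0.01],[0,0,0]],[[0,0,0.015],[0,0,0]],[[0,0,0.02],[0,0,0]],[[0,0,0.022],[0,0,0]],[[0,0,0.024],[0,0,0]],[[0,0,0.024],[0,0,0]],[[0,0,0.024],[0,0,0]],[[0,0,0.024],[0,0,0]],[[0,0,0.024],[0,0,0]]]'
python3 -m inch '[[[0,0,0],[0,0,0]],[[0,0,0],[0,0,0]],[[0,0,0],[0,0,0]],[[0,0,0],[0,0,0]],[[0,0,0],[0,0,0]],[[0,0,0],[0,0,0]],[[0,0,0],[0,0,0]],[[0,0,0],[0,0,0]],[[0,0,0],[0,0,0]],[[0,0,0],[0,0,0]]]' 0.5
python3 -m inch '[[[0,0,-0.05],[0,0,0]],[[0,0,-0.1],[0,0,0]],[[0,0,-0.2],[0,0,0]],[[0,0,-0.3],[0,0,0]],[[0,0,-0.4],[0,0,0]],[[0,0,-0.5],[0,0,0]],[[0,0,-0.5],[0,0,0]],[[0,0,-0.5],[0,0,0]],[[0,0,-0.5],[0,0,0]],[[0,0,-0.5],[0,0,0]]]'
python3 - <<'E'
from plan import *
from m import rect
s=get_state(); c=cam("wrist"); save(c,"w5.png"); P=pts(c,s)*1000
x,y,z=[P[...,i] for i in range(3)]
for a in(472,561):
    b=(z>178)&(z<197)&(abs(x-a)<38)&(y>360)&(y<450); print(b.sum(),cv2.minAreaRect(P[b][:,:2].astype(np.float32)))
c=cam("top");P=pts(c)*1000;x,y,z=[P[...,i] for i in range(3)];H,S,V=[cv2.cvtColor(c["image"],cv2.COLOR_RGB2HSV)[...,i].astype(int) for i in range(3)]
w=(H>4)&(H<22)&(S>80)&(V>50)&(x>440)&(x<690)&(y>-90)&(y<122)&(z>8)&(z<28)
print("board",rect(P[w]/1000))
E
```

```text
time: 26.35
eef_pos: [0.4704, 0.4027, 0.1797]
ee_rot: [-0.0, 0.647, 0.763, -0.001]
force: [0.6, -1.3, -2.1]
finger_gap: 0.0237
finger_force: 25.0
time: 27.35
eef_pos: [0.4711, 0.4031, 0.1766]
ee_rot: [0.0, 0.647, 0.763, 0.0]
force: [0.0, 0.6, -1.7]
finger_gap: 0.0234
finger_force: 25.0
time: 28.35
eef_pos: [0.4711, 0.4031, 0.1766]
ee_rot: [-0.0, 0.647, 0.763, -0.0]
force: [-0.8, 0.6, 0.4]
finger_gap: 0.0459
finger_force: 0.0
time: 29.35
eef_pos: [0.4706, 0.4028, 0.2751]
ee_rot: [-0.0, 0.647, 0.763, -0.001]
force: [0.3, 0.2, 0.3]
finger_gap: 0.0457
finger_force: 0.0
2295 ((470.0260009765625, 403.030029296875), (23.974945068359375, 63.296573638916016), 10.152941703796387)
2469 ((559.9117431640625, 418.4806823730469), (24.890380859375, 59.7056884765625), 10.033123970031738)
board (array([587. ,  44.7]), array([195.5, 154.8]), -1.2, 2139)
```

View pics/w5.png

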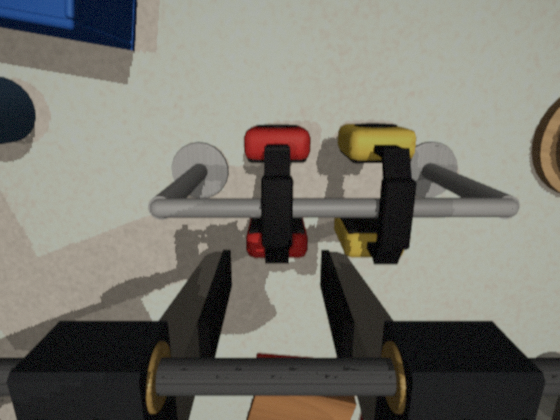

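Both defenders hang side by side, at pixels (278,205) and (397,205). Next I go to the board.

```bash
python3 plan.py '[[465,230,270,52],[459,80,240,3.8],[459,22,200,3.8],[459,22,8,3.8]]'
```

```text
at [470.7 402.9 275.5] psi 99.4 t 29.4 gap 46.2 F [ 0.2  0.1 -0.3]
[465, 230, 270, 52] 1 shift [-0.848, -0.169, 0.028] turn [-0.001, 0.001, 0.414]
[459, 80, 240, 3.8] 1 shift [-0.609, 0.438, 0.15] turn [0.0, -0.0, 0.421]
[459, 22, 200, 3.8] 1 shift [-0.019, 0.289, 0.2] turn [0.0, -0.0, 0.0]
[459, 22, 8, 3.8] 1 shift [0.0, -0.0, 0.96] turn [0.0, -0.0, 0.0]
```

```bash
python3 -m inch '[[[-0.1,-0.02,0],[0,0,0.05]],[[-0.2,-0.04,0],[0,0,0.1]],[[-0.35,-0.07,0],[0,0,0.15]],[[-0.5,-0.1,0],[0,0,0.2]],[[-0.65,-0.13,0],[0,0,0.26]],[[-0.8,-0.16,0.02],[0,0,0.33]],[[-0.848,-0.169,0.028],[0,0,0.4]],[[-0.848,-0.169,0.028],[0,0,0.414]],[[-0.848,-0.169,0.028],[0,0,0.414]],[[-0.848,-0.169,0.028],[0,0,0.414]]]'
python3 -m inch '[[[-0.12,0.08,0.03],[0,0,0.06]],[[-0.24,0.17,0.06],[0,0,0.12]],[[-0.36,0.26,0.09],[0,0,0.18]],[[-0.48,0.35,0.12],[0,0,0.24]],[[-0.609,0.438,0.15],[0,0,0.3]],[[-0.609,0.438,0.15],[0,0,0.36]],[[-0.609,0.438,0.15],[0,0,0.421]],[[-0.609,0.438,0.15],[0,0,0.421]],[[-0.609,0.438,0.15],[0,0,0.421]],[[-0.609,0.438,0.15],[0,0,0.421]]]'
python3 -m inch '[[[-0.02,0.1,0.06],[0,0,0]],[[-0.02,0.2,0.12],[0,0,0]],[[-0.02,0.289,0.2],[0,0,0]],[[-0.02,0.289,0.2],[0,0,0]],[[-0.02,0.289,0.2],[0,0,0]],[[-0.02,0.289,0.2],[0,0,0]],[[-0.02,0.289,0.2],[0,0,0]],[[-0.02,0.289,0.2],[0,0,0]],[[-0.02,0.289,0.2],[0,0,0]],[[-0.02,0.289,0.2],[0,0,0]]]' 0.7
cat > look.py <<'E'
from m import *
def look(n,s):
    c=cam("wrist"); save(c,n); P=pts(c,s)*1000; x,y,z=[P[...,i] for i in range(3)]
    H,S,V=[cv2.cvtColor(c["image"],cv2.COLOR_RGB2HSV)[...,i].astype(int) for i in range(3)]
    red=((H<6)|(H>172))&(S>150)&(V>80)&(z>14)&(z<30)&(x>480)&(x<720)&(y>-60)&(y<160)
    def line(m,k):
        Q=P[m]
        if len(Q)<50: return print(k,"none")
        l=cv2.fitLine(Q[:,:2].astype(np.float32),cv2.DIST_HUBER,0,.01,.01).ravel(); print(k,l[2:].round(1),round(float((np.degrees(np.arctan2(l[1],l[0]))+90)%180-90),2),len(Q))
    line(red&(y<95)&(x>640),"back");line(red&(y>100)&(x<645),"side")
    w=(H>4)&(H<22)&(S>60)&(V>40)&(x>430)&(x<690)&(y>-100)&(y<130)&(z>9)&(z<28)
    n_,L,st,_=cv2.connectedComponentsWithStats(cv2.morphologyEx(w.astype(np.uint8),cv2.MORPH_OPEN,np.ones((7,7)))); i=1+np.argmax(st[1:,4]); print("board",rect(P[L==i]/1000),"px",st[i])
E
python3 - <<'E'
from look import *
s=get_state();look("w6.png",s)
from plan import plan
plan([(459,22,8,3.8)],s)
E
```

```text
time: 30.45
eef_pos: [0.4654, 0.231, 0.271]
ee_rot: [-0.0, 0.898, 0.439, 0.0]
force: [-0.6, 0.2, 0.1]
finger_gap: 0.0461
finger_force: 0.0
time: 31.45
eef_pos: [0.4595, 0.0808, 0.2411]
ee_rot: [-0.0, 0.999, 0.034, 0.0]
force: [0.2, 0.5, -0.3]
finger_gap: 0.0464
finger_force: 0.0
time: 32.45
eef_pos: [0.4592, 0.0226, 0.2012]
ee_rot: [0.0, 0.999, 0.033, 0.0]
force: [-0.1, 1.4, 0.3]
finger_gap: 0.0643
finger_force: 0.0
back none
side [554.7 125.5] 3.61 2597
board (array([561.8,  27.8]), array([143. , 115.3]), -5.3, 19068) px [  208     0   147   161 19068]
at [459.2  22.6 201.2] psi 3.7 t 32.5 gap 64.3 F [-0.1  1.4  0.3]
(459, 22, 8, 3.8) 1 shift [-0.002, 0.003, 0.966] turn [0.0, -0.0, -0.001]
```

View pics/w6.png

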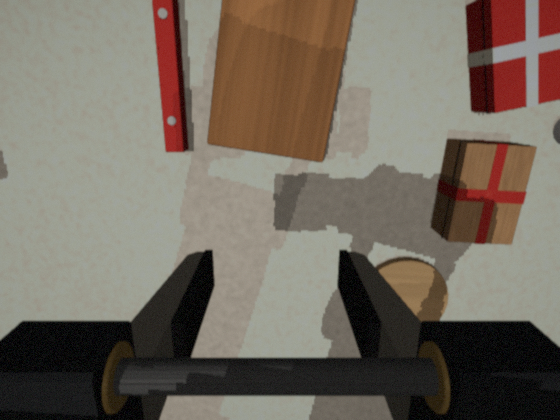

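The board's rear edge is at pixel row ~150 and clear of the fingers, so I go down and push +x.

```bash
python3 -m inch '[[[0,0,0.15],[0,0,0]],[[0,0,0.3],[0,0,0]],[[0,0,0.45],[0,0,0]],[[0,0,0.6],[0,0,0]],[[0,0,0.72],[0,0,0]],[[0,0,0.82],[0,0,0]],[[0,0,0.9],[0,0,0]],[[0,0,0.94],[0,0,0]],[[0,0,0.966],[0,0,0]],[[0,0,0.966],[0,0,0]]]'
python3 -m inch '[[[0.02,0,0],[0,0,0]],[[0.04,0,0],[0,0,0]],[[0.06,0,0],[0,0,0]],[[0.08,0,0],[0,0,0]],[[0.1,0,0],[0,0,0]],[[0.12,0,0],[0,0,0]],[[0.14,0,0],[0,0,0]],[[0.16,0,0],[0,0,0]],[[0.18,0,0],[0,0,0]],[[0.19,0,0],[0,0,0]]]'
python3 -m inch '[[[0.005,0,0],[0,0,0]],[[0.01,0,0],[0,0,0]],[[0.015,0,0],[0,0,0]],[[0.02,0,0],[0,0,0]],[[0.022,0,0],[0,0,0]],[[0.025,0,0],[0,0,0]],[[0.025,0,0],[0,0,0]],[[0.025,0,0],[0,0,0]],[[0.025,0,0],[0,0,0]],[[0.025,0,0],[0,0,0]]]'
```

```text
time: 33.5
eef_pos: [0.4591, 0.0224, 0.0077]
ee_rot: [-0.0, 0.999, 0.032, -0.0]
force: [-0.7, 0.6, 0.2]
finger_gap: 0.0645
finger_force: 0.0
time: 34.5
eef_pos: [0.4974, 0.0249, 0.0078]
ee_rot: [-0.0, 0.999, 0.032, -0.0]
force: [-2.9, -1.9, -0.0]
finger_gap: 0.0643
finger_force: 1.6
time: 35.5
eef_pos: [0.5003, 0.0246, 0.0073]
ee_rot: [0.0, 0.999, 0.032, -0.002]
force: [-6.6, -4.0, 3.3]
finger_gap: 0.0644
finger_force: 3.4
```

```bash
python3 -m inch '[[[0.005,0,0],[0,0,0]],[[0.01,0,0],[0,0,0]],[[0.015,0,0],[0,0,0]],[[0.02,0,0],[0,0,0]],[[0.02,0,0],[0,0,0]],[[0.02,0,0],[0,0,0]],[[0.02,0,0],[0,0,0]],[[0.02,0,0],[0,0,0]],[[0.02,0,0],[0,0,0]],[[0.02,0,0],[0,0,0]]]'
python3 - <<'E'
from m import *
c=cam("top");save(c,"t7.png")
cv2.imwrite("pics/t7c.png",cv2.resize(c["image"][190:320,210:410,::-1],None,fx=4,fy=4,interpolation=cv2.INTER_CUBIC))
E
```

```text
time: 36.5
eef_pos: [0.5033, 0.0248, 0.0072]
ee_rot: [0.0, 0.999, 0.033, -0.003]
force: [-10.3, -5.1, 5.6]
finger_gap: 0.0647
finger_force: 5.0
```

View pics/t7c.png

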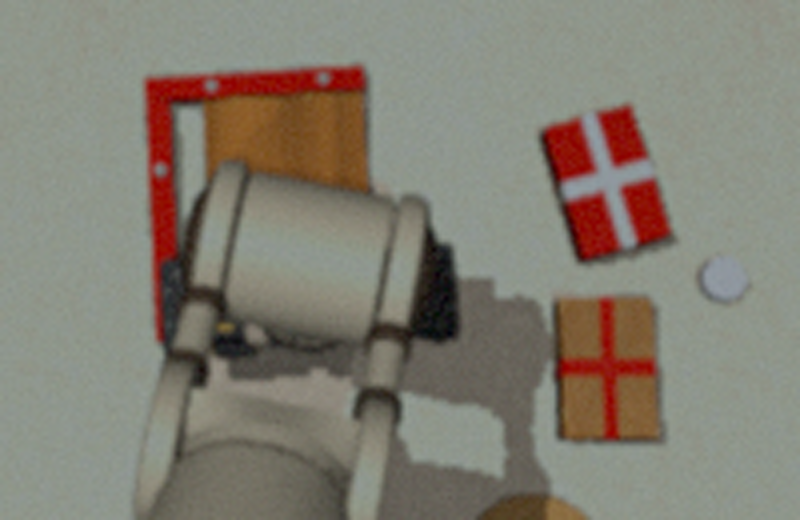

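The top crop shows the board's front edge along the back fence, with a gap to the side fence (px 175–205). Next I retreat and push +y.

```bash
python3 -m inch '[[[-0.05,0,0],[0,0,0]],[[-0.1,0,0],[0,0,0]],[[-0.1,0,-0.1],[0,0,0]],[[-0.1,0,-0.2],[0,0,0]],[[-0.1,0,-0.3],[0,0,0]],[[-0.1,0,-0.4],[0,0,0]],[[-0.1,0,-0.4],[0,0,0]],[[-0.1,0,-0.4],[0,0,0]],[[-0.1,0,-0.4],[0,0,0]],[[-0.1,0,-0.4],[0,0,0]]]'
python3 plan.py '[[540,-20,150,48],[595,-60,150,93.8],[595,-60,8,93.8]]'
```

```text
time: 37.55
eef_pos: [0.4851, 0.0244, 0.0865]
ee_rot: [-0.0, 0.999, 0.032, -0.001]
force: [0.6, -0.1, -0.1]
finger_gap: 0.064
finger_force: 0.0
at [485.1  24.4  86.5] psi 3.7 t 37.5 gap 64.0 F [ 0.6 -0.1 -0.1]
[540, -20, 150, 48] 1 shift [0.259, 0.239, -0.318] turn [-0.001, 0.001, -0.386]
[595, -60, 150, 93.8] 1 shift [0.035, 0.338, 0.0] turn [0.0, 0.0, -0.4]
[595, -60, 8, 93.8] 1 shift [0.0, -0.0, 0.71] turn [0.0, 0.0, 0.0]
```

```bash
python3 -m inch '[[[0,0,-0.1],[0,0,0]],[[0.05,0.05,-0.2],[0,0,-0.05]],[[0.1,0.1,-0.3],[0,0,-0.1]],[[0.15,0.15,-0.32],[0,0,-0.16]],[[0.2,0.2,-0.32],[0,0,-0.22]],[[0.26,0.24,-0.32],[0,0,-0.28]],[[0.26,0.24,-0.32],[0,0,-0.34]],[[0.26,0.24,-0.32],[0,0,-0.386]],[[0.26,0.24,-0.32],[0,0,-0.386]],[[0.26,0.24,-0.32],[0,0,-0.386]]]'
python3 -m inch '[[[0,0.07,0],[0,0,-0.06]],[[0,0.14,0],[0,0,-0.12]],[[0.01,0.21,0],[0,0,-0.18]],[[0.02,0.28,0],[0,0,-0.24]],[[0.035,0.338,0],[0,0,-0.3]],[[0.035,0.338,0],[0,0,-0.36]],[[0.035,0.338,0],[0,0,-0.4]],[[0.035,0.338,0],[0,0,-0.4]],[[0.035,0.338,0],[0,0,-0.4]],[[0.035,0.338,0],[0,0,-0.4]]]'
python3 -m inch '[[[0,0,0.1],[0,0,0]],[[0,0,0.2],[0,0,0]],[[0,0,0.3],[0,0,0]],[[0,0,0.4],[0,0,0]],[[0,0,0.5],[0,0,0]],[[0,0,0.6],[0,0,0]],[[0,0,0.66],[0,0,0]],[[0,0,0.69],[0,0,0]],[[0,0,0.71],[0,0,0]],[[0,0,0.71],[0,0,0]]]'
python3 plan.py '[[590.9,-1.6,8,93.8],[590.6,-1,8,93.8]]'
```

```text
time: 38.55
eef_pos: [0.5407, -0.0202, 0.1511]
ee_rot: [-0.0, 0.914, 0.405, -0.0]
force: [0.2, -0.8, 0.2]
finger_gap: 0.0644
finger_force: 0.0
time: 39.55
eef_pos: [0.5959, -0.0604, 0.1517]
ee_rot: [-0.0, 0.684, 0.729, -0.0]
force: [0.1, -0.3, -0.1]
finger_gap: 0.0644
finger_force: 0.0
time: 40.55
eef_pos: [0.5962, -0.0606, 0.01]
ee_rot: [0.0, 0.683, 0.73, 0.0]
force: [0.3, -0.1, 0.4]
finger_gap: 0.0645
finger_force: 0.0
at [596.2 -60.6  10. ] psi 93.8 t 40.5 gap 64.5 F [ 0.3 -0.1  0.4]
[590.9, -1.6, 8, 93.8] 1 shift [0.296, -0.007, 0.01] turn [0.0, 0.0, -0.0]
[590.6, -1, 8, 93.8] 1 shift [0.003, -0.001, -0.0] turn [0.0, 0.0, 0.0]
```

```bash
python3 -m inch '[[[0.03,0,0],[0,0,0]],[[0.06,0,0],[0,0,0]],[[0.09,0,0],[0,0,0]],[[0.12,0,0],[0,0,0]],[[0.15,0,0],[0,0,0]],[[0.18,0,0],[0,0,0]],[[0.205,0,0],[0,0,0]],[[0.23,0,0],[0,0,0]],[[0.25,0,0],[0,0,0]],[[0.26,0,0],[0,0,0]]]'
python3 -m inch '[[[0.005,0,0],[0,0,0]],[[0.01,0,0],[0,0,0]],[[0.015,0,0],[0,0,0]],[[0.02,0,0],[0,0,0]],[[0.025,0,0],[0,0,0]],[[0.03,0,0],[0,0,0]],[[0.03,0,0],[0,0,0]],[[0.03,0,0],[0,0,0]],[[0.03,0,0],[0,0,0]],[[0.03,0,0],[0,0,0]]]'
```

```text
time: 41.55
eef_pos: [0.5926, -0.0083, 0.0099]
ee_rot: [0.0, 0.683, 0.73, 0.0]
force: [-0.1, -0.8, -0.4]
finger_gap: 0.064
finger_force: 0.7
time: 42.55
eef_pos: [0.5924, -0.0049, 0.0099]
ee_rot: [0.001, 0.683, 0.73, -0.001]
force: [0.5, -10.3, -0.1]
finger_gap: 0.0643
finger_force: 4.7
```

```bash
python3 -m inch '[[[0.005,0,0],[0,0,0]],[[0.01,0,0],[0,0,0]],[[0.01,0,0],[0,0,0]],[[-0.03,0,0],[0,0,0]],[[-0.06,0,0],[0,0,0]],[[-0.1,0,0],[0,0,0]],[[-0.1,0,-0.2],[0,0,0]],[[-0.1,0,-0.4],[0,0,0]],[[-0.1,0,-0.6],[0,0,0]],[[-0.1,0,-0.8],[0,0,0]]]'
python3 plan.py '[[540,0,190,48],[455,50,210,3.8],[455,50,8,3.8]]'
```

```text
time: 43.55
eef_pos: [0.5931, -0.0224, 0.1712]
ee_rot: [-0.0, 0.683, 0.73, 0.0]
force: [-0.2, 0.6, 0.2]
finger_gap: 0.0644
finger_force: 0.0
at [593.1 -22.4 171.2] psi 93.8 t 43.5 gap 64.4 F [-0.2  0.6  0.2]
[540, 0, 190, 48] 1 shift [0.129, -0.258, -0.094] turn [-0.0, -0.0, 0.4]
[455, 50, 210, 3.8] 1 shift [-0.099, -0.483, -0.1] turn [0.0, -0.0, 0.386]
[455, 50, 8, 3.8] 1 shift [0.0, -0.0, 0.505] turn [0.0, -0.0, 0.0]
[455, 50, 8, 3.8] 2 shift [0.0, -0.0, 0.505] turn [0.0, 0.0, 0.0]
```

```bash
python3 -m inch '[[[0.03,-0.06,-0.03],[0,0,0.06]],[[0.06,-0.12,-0.05],[0,0,0.12]],[[0.09,-0.18,-0.07],[0,0,0.18]],[[0.13,-0.258,-0.094],[0,0,0.24]],[[0.13,-0.258,-0.094],[0,0,0.3]],[[0.13,-0.258,-0.094],[0,0,0.36]],[[0.13,-0.258,-0.094],[0,0,0.4]],[[0.13,-0.258,-0.094],[0,0,0.4]],[[0.13,-0.258,-0.094],[0,0,0.4]],[[0.13,-0.258,-0.094],[0,0,0.4]]]'
python3 -m inch '[[[-0.02,-0.1,-0.02],[0,0,0.06]],[[-0.04,-0.2,-0.04],[0,0,0.12]],[[-0.06,-0.3,-0.06],[0,0,0.18]],[[-0.08,-0.4,-0.08],[0,0,0.24]],[[-0.1,-0.483,-0.1],[0,0,0.3]],[[-0.1,-0.483,-0.1],[0,0,0.35]],[[-0.1,-0.483,-0.1],[0,0,0.386]],[[-0.1,-0.483,-0.1],[0,0,0.386]],[[-0.1,-0.483,-0.1],[0,0,0.386]],[[-0.1,-0.483,-0.1],[0,0,0.386]]]'
python3 - <<'E'
from look import *
s=get_state();look("w8.png",s)
from plan import plan
plan([(455,50,8,3.8)],s)
c=cam("top");save(c,"t8.png");P=pts(c)*1000
cv2.imwrite("pics/t8c.png",cv2.resize(c["image"][190:320,210:410,::-1],None,fx=4,fy=4,interpolation=cv2.INTER_CUBIC))
measure(P/1000,c["image"])
E
```

```text
time: 44.55
eef_pos: [0.5402, 0.0, 0.1885]
ee_rot: [-0.0, 0.913, 0.407, -0.0]
force: [0.4, 0.1, -0.9]
finger_gap: 0.0645
finger_force: 0.0
time: 45.55
eef_pos: [0.4552, 0.0498, 0.2085]
ee_rot: [-0.0, 0.999, 0.033, -0.0]
force: [0.5, 0.0, -0.0]
finger_gap: 0.0642
finger_force: 0.0
back none
side [554.  125.6] 3.69 2499
board (array([566. ,  60.4]), array([115.5, 110.6]), -86.1, 15621) px [  207     0   129   128 15621]
at [455.2  49.8 208.5] psi 3.8 t 45.5 gap 64.2 F [ 0.5  0.  -0. ]
(455, 50, 8, 3.8) 1 shift [-0.0, -0.0, 0.501] turn [-0.0, 0.0, -0.0]
(455, 50, 8, 3.8) 2 shift [-0.0, -0.001, 0.501] turn [-0.0, 0.0, -0.0]
tops [480.4 344.5] [55.7 10.9] -0.2 134 zmed 0.125 zmax 0.139
bar [517.5 410.5] [299.1  97.9] 8.8 1418 zmed 0.173 zmax 0.190
fence [671.   42.1] [106.1  14.8] -85.9 157 zmed 0.021 zmax 0.030
fence [631.1 119.5] [81.7 40.3] 1.4 166 zmed 0.021 zmax 0.031
board [613.7  65.8] [117.5  99.9] -88.2 1260 zmed 0.017 zmax 0.028
cart [ 747.3 -130.8] [21.5  5.3] 89.9 37 zmed 0.054 zmax 0.080
cart [ 599.3 -181.7] [96.4 65. ] 15.7 815 zmed 0.041 zmax 0.050
cart [ 469.6 -177.9] [95.1 65.1] 0.8 857 zmed 0.041 zmax 0.049
jars [892.8 175.3] [48.5 13.5] -89.2 128 zmed 0.089 zmax 0.110
jars [892.6  26.2] [48.5 14.2] 89.7 131 zmed 0.087 zmax 0.110
jars [ 892.2 -123. ] [49.3 14.7] 88.6 121 zmed 0.089 zmax 0.110
jars [893. 100.] [47.9 13.9] 90.0 137 zmed 0.092 zmax 0.105
jars [892.6 -49.6] [47.5 14.5] -88.7 144 zmed 0.092 zmax 0.106
jars [ 892.9 -186.8] [25.9 13.7] 89.8 88 zmed 0.093 zmax 0.106
jars [797.2  44. ] [61.5 60.4] 56.1 434 zmed 0.089 zmax 0.099
jars [ 776.9 -126.3] [61.8 61. ] 38.5 429 zmed 0.088 zmax 0.096
jars [778.5 177.9] [54.8 43.4] 0.4 305 zmed 0.084 zmax 0.091
```

View pics/t8c.png

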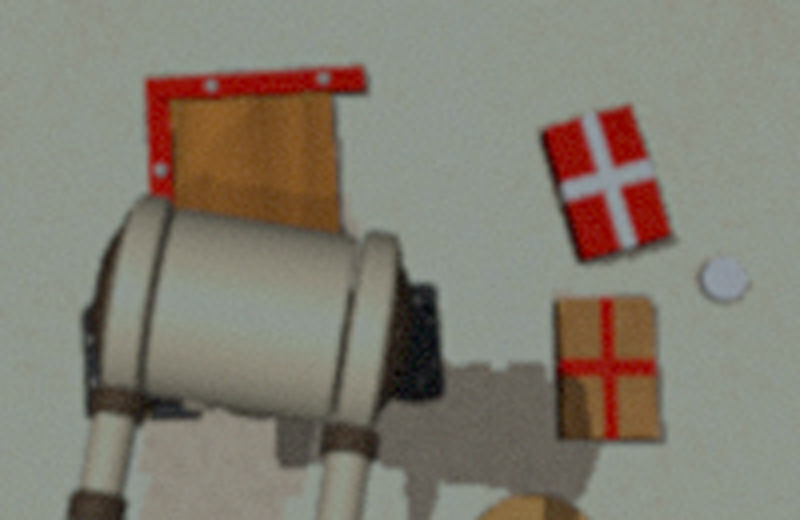

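The board looks flush on both fences (corner at crop px (172,100)). I'll seat it once more along +x.

```bash
python3 -m inch '[[[0,0,0.2],[0,0,0]],[[0,0,0.4],[0,0,0]],[[0,0,0.55],[0,0,0]],[[0,0,0.7],[0,0,0]],[[0,0,0.8],[0,0,0]],[[0,0,0.88],[0,0,0]],[[0,0,0.94],[0,0,0]],[[0,0,0.98],[0,0,0]],[[0,0,1],[0,0,0]],[[0,0,1],[0,0,0]]]'
python3 -m inch '[[[0.03,0,0],[0,0,0]],[[0.06,0,0],[0,0,0]],[[0.09,0,0],[0,0,0]],[[0.12,0,0],[0,0,0]],[[0.15,0,0],[0,0,0]],[[0.18,0,0],[0,0,0]],[[0.2,0,0],[0,0,0]],[[0.22,0,0],[0,0,0]],[[0.23,0,0],[0,0,0]],[[0.24,0,0],[0,0,0]]]'
python3 -m inch '[[[0.005,0,0],[0,0,0]],[[0.01,0,0],[0,0,0]],[[0.015,0,0],[0,0,0]],[[0.02,0,0],[0,0,0]],[[0.02,0,0],[0,0,0]],[[0.02,0,0],[0,0,0]],[[0.02,0,0],[0,0,0]],[[0.02,0,0],[0,0,0]],[[0.02,0,0],[0,0,0]],[[0.02,0,0],[0,0,0]]]'
```

```text
time: 46.65
eef_pos: [0.4552, 0.0498, 0.0085]
ee_rot: [-0.0, 0.999, 0.032, -0.0]
force: [1.3, -0.3, 1.4]
finger_gap: 0.0643
finger_force: 0.0
time: 47.65
eef_pos: [0.5016, 0.0529, 0.0083]
ee_rot: [0.0, 0.999, 0.033, -0.002]
force: [-8.0, -1.4, 5.5]
finger_gap: 0.0645
finger_force: 3.9
time: 48.65
eef_pos: [0.5017, 0.0532, 0.0074]
ee_rot: [-0.0, 0.999, 0.033, -0.006]
force: [-14.0, -2.3, 10.5]
finger_gap: 0.064
finger_force: 7.4
```

```bash
python3 -m inch '[[[-0.05,0,0],[0,0,0]],[[-0.1,0,0],[0,0,0]],[[-0.1,0,-0.15],[0,0,0]],[[-0.1,0,-0.3],[0,0,0]],[[-0.1,0,-0.45],[0,0,0]],[[-0.1,0,-0.6],[0,0,0]],[[-0.1,0,-0.75],[0,0,0]],[[-0.1,0,-0.85],[0,0,0]],[[-0.1,0,-0.95],[0,0,0]],[[-0.1,0,-0.95],[0,0,0]]]' 1
python3 plan.py '[[475,-63,200,2],[469.7,-178,200,0.6]]'
```

```text
time: 49.65
eef_pos: [0.4889, 0.0517, 0.2017]
ee_rot: [0.001, 0.999, 0.032, 0.003]
force: [-0.5, -0.2, -0.4]
finger_gap: 0.0917
finger_force: 0.0
at [488.9  51.7 201.7] psi 3.7 t 49.6 gap 91.7 F [-0.5 -0.2 -0.4]
[475, -63, 200, 2] 1 shift [-0.107, 0.568, 0.008] turn [0.001, -0.003, 0.015]
[469.7, -178, 200, 0.6] 1 shift [-0.047, 0.574, 0.0] turn [0.0, -0.0, 0.012]
```

```bash
python3 -m inch '[[[0,0.15,0],[0,0,0]],[[-0.03,0.3,0],[0,0,0]],[[-0.06,0.45,0],[0,0,0]],[[-0.1,0.57,0],[0,0,0.015]],[[-0.1,0.57,0],[0,0,0.015]],[[-0.1,0.57,0],[0,0,0.015]],[[-0.1,0.57,0],[0,0,0.015]],[[-0.1,0.57,0],[0,0,0.015]],[[-0.1,0.57,0],[0,0,0.015]],[[-0.1,0.57,0],[0,0,0.015]]]'
python3 -m inch '[[[0,0.15,0],[0,0,0]],[[-0.02,0.3,0],[0,0,0]],[[-0.04,0.45,0],[0,0,0]],[[-0.047,0.574,0],[0,0,0.012]],[[-0.047,0.574,0],[0,0,0.012]],[[-0.047,0.574,0],[0,0,0.012]],[[-0.047,0.574,0],[0,0,0.012]],[[-0.047,0.574,0],[0,0,0.012]],[[-0.047,0.574,0],[0,0,0.012]],[[-0.047,0.574,0],[0,0,0.012]]]'
cat > lc.py <<'E'
from m import *
def cartons(s,name):
    c=cam("wrist"); save(c,name); P=pts(c,s)*1000; x,y,z=[P[...,i] for i in range(3)]
    for n,(a,b) in dict(c0=(470,-178),c2=(599,-181)).items():
        m=(z>37)&(z<48)&(abs(x-a)<66)&(abs(y-b)<52); print(n,rect(P[m]/1000) if m.sum()>50 else m.sum())
E
python3 - <<'E'
from lc import *
s=get_state();cartons(s,"w9.png")
from plan import plan
plan([(469.7,-178,8,.6)],s)
E
```

```text
time: 50.65
eef_pos: [0.4746, -0.0626, 0.1985]
ee_rot: [-0.0, 1.0, 0.018, 0.0]
force: [0.3, 0.6, 0.2]
finger_gap: 0.0921
finger_force: 0.0
time: 51.65
eef_pos: [0.4692, -0.1776, 0.1986]
ee_rot: [-0.0, 1.0, 0.006, 0.0]
force: [-0.2, -0.7, -0.2]
finger_gap: 0.092
finger_force: 0.0
c0 (array([ 468.3, -180. ]), array([96.9, 64.5]), 0.8, 6898)
c2 (array([ 593.4, -184.4]), array([88.2, 65. ]), 15.2, 7956)
at [ 469.2 -177.6  198.6] psi 0.7 t 51.6 gap 92.0 F [-0.2 -0.7 -0.2]
(469.7, -178, 8, 0.6) 1 shift [0.002, 0.002, 0.953] turn [-0.0, -0.0, 0.001]
```

View pics/w9.png

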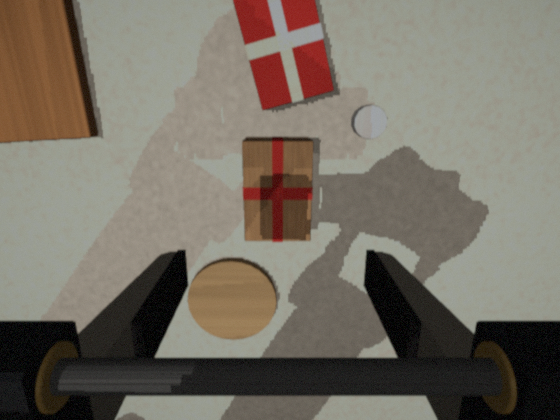

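The brown carton is at (278,190), upright with its ribbon cross up. I grasp it.

```bash
python3 -m inch '[[[0,0.008,0.2],[0,0,0]],[[0,0.008,0.4],[0,0,0]],[[0,0.008,0.55],[0,0,0]],[[0,0.008,0.7],[0,0,0]],[[0,0.008,0.8],[0,0,0]],[[0,0.008,0.87],[0,0,0]],[[0,0.008,0.92],[0,0,0]],[[0,0.008,0.953],[0,0,0]],[[0,0.008,0.953],[0,0,0]],[[0,0.008,0.953],[0,0,0]]]'
python3 -m inch '[[[0,0,0],[0,0,0]],[[0,0,0],[0,0,0]],[[0,0,0],[0,0,0]],[[0,0,0],[0,0,0]],[[0,0,0],[0,0,0]],[[0,0,0],[0,0,0]],[[0,0,0],[0,0,0]],[[0,0,0],[0,0,0]],[[0,0,0],[0,0,0]],[[0,0,0],[0,0,0]]]' 0 25
python3 -m inch '[[[0,0,-0.02],[0,0,0]],[[0,0,-0.06],[0,0,0]],[[0,0,-0.12],[0,0,0]],[[0,0,-0.2],[0,0,0]],[[0,0,-0.28],[0,0,0]],[[0,0,-0.36],[0,0,0]],[[0,0,-0.44],[0,0,0]],[[0,0,-0.5],[0,0,0]],[[0,0,-0.52],[0,0,0]],[[0,0,-0.52],[0,0,0]]]'
python3 plan.py '[[528,-58,112,2],[586.5,62.2,112,3.8],[586.5,62.2,28,3.8]]'
python3 - <<'E'
from look import *
s=get_state();look("w10.png",s)
E
```

```text
time: 52.7
eef_pos: [0.4697, -0.1802, 0.0087]
ee_rot: [0.0, 1.0, 0.005, 0.001]
force: [0.1, 0.0, 0.2]
finger_gap: 0.092
finger_force: 0.0
time: 53.7
eef_pos: [0.4693, -0.1798, 0.0083]
ee_rot: [0.0, 1.0, 0.005, 0.0]
force: [-1.2, 1.5, 4.6]
finger_gap: 0.0637
finger_force: 25.0
time: 54.7
eef_pos: [0.4694, -0.18, 0.1127]
ee_rot: [0.0, 1.0, 0.005, 0.001]
force: [0.3, -0.3, -1.8]
finger_gap: 0.0637
finger_force: 25.0
at [ 469.4 -180.   112.7] psi 0.6 t 54.7 gap 63.7 F [ 0.3 -0.3 -1.8]
[528, -58, 112, 2] 1 shift [0.299, -0.607, 0.003] turn [0.0, -0.001, -0.012]
[586.5, 62.2, 112, 3.8] 1 shift [0.313, -0.59, -0.0] turn [0.0, 0.0, -0.016]
[586.5, 62.2, 28, 3.8] 1 shift [0.0, -0.0, 0.42] turn [0.0, -0.0, 0.0]
back none
side none
board (array([556.5,  11.6]), array([85. , 22.2]), 2.9, 2642) px [   0   22   35  129 2642]
```

```bash
python3 -m inch '[[[0.04,-0.08,0],[0,0,0]],[[0.1,-0.2,0],[0,0,0]],[[0.16,-0.32,0],[0,0,0]],[[0.22,-0.44,0],[0,0,0]],[[0.27,-0.54,0],[0,0,-0.012]],[[0.3,-0.6,0],[0,0,-0.012]],[[0.3,-0.607,0],[0,0,-0.012]],[[0.3,-0.607,0],[0,0,-0.012]],[[0.3,-0.607,0],[0,0,-0.012]],[[0.3,-0.607,0],[0,0,-0.012]]]'
cat > bh.py <<'E'
from m import *
def bh(name):
    c=cam("top");save(c,name);P=pts(c)*1000;x,y,z=[P[...,i] for i in range(3)];H,S,V=[cv2.cvtColor(c["image"],cv2.COLOR_RGB2HSV)[...,i].astype(int) for i in range(3)]
    a=np.radians(3.8);xj=(x-657.5)*np.cos(a)+(y-124.5)*np.sin(a);yj=-(x-657.5)*np.sin(a)+(y-124.5)*np.cos(a)
    w=(H>6)&(H<20)&(S>90)&(V>60)&(z>6)&(z<30)&(xj>-230)&(xj<5)&(yj>-200)&(yj<5)
    print("board xj",np.percentile(xj[w],[.5,99.5]).round(1),"yj",np.percentile(yj[w],[.5,99.5]).round(1),w.sum(),"fit",rect(np.stack([xj[w],yj[w]],-1)/1000))
    return c,P,xj,yj
E
python3 - <<'E'
from bh import *
bh("t11.png")
from plan import plan
plan([(586.5,62.2,112,3.8),(586.5,62.2,27,3.8)])
E
```

```text
time: 55.75
eef_pos: [0.5275, -0.0586, 0.112]
ee_rot: [0.0, 1.0, 0.017, -0.0]
force: [0.7, 0.2, -2.6]
finger_gap: 0.0637
finger_force: 25.0
board xj [-148.3    0.6] yj [-112.8    1.7] 1831 fit (array([-78.2, -56.1]), array([161.2, 116.7]), 0.1, 1831)
at [527.6 -58.5 112. ] psi 1.9 t 55.8 gap 63.5 F [ 0.3 -0.4 -3.1]
(586.5, 62.2, 112, 3.8) 1 shift [0.315, -0.593, -0.0] turn [0.0, 0.0, -0.016]
(586.5, 62.2, 27, 3.8) 1 shift [-0.0, -0.0, 0.425] turn [0.0, -0.0, 0.0]
```

```bash
python3 -m inch '[[[0.04,-0.08,0],[0,0,0]],[[0.1,-0.2,0],[0,0,0]],[[0.16,-0.32,0],[0,0,0]],[[0.22,-0.44,0],[0,0,0]],[[0.28,-0.54,0],[0,0,-0.016]],[[0.315,-0.58,0],[0,0,-0.016]],[[0.315,-0.593,0],[0,0,-0.016]],[[0.315,-0.593,0],[0,0,-0.016]],[[0.315,-0.593,0],[0,0,-0.016]],[[0.315,-0.593,0],[0,0,-0.016]]]'
python3 -m inch '[[[0,0,0.05],[0,0,0]],[[0,0,0.12],[0,0,0]],[[0,0,0.19],[0,0,0]],[[0,0,0.26],[0,0,0]],[[0,0,0.32],[0,0,0]],[[0,0,0.36],[0,0,0]],[[0,0,0.39],[0,0,0]],[[0,0,0.41],[0,0,0]],[[0,0,0.42],[0,0,0]],[[0,0,0.42],[0,0,0]]]'
python3 plan.py '[[586.5,62.2,26,3.8]]'
```

```text
time: 56.8
eef_pos: [0.5863, 0.0621, 0.112]
ee_rot: [0.0, 0.999, 0.033, -0.0]
force: [-0.2, -0.5, -2.2]
finger_gap: 0.0638
finger_force: 25.0
time: 57.8
eef_pos: [0.5868, 0.063, 0.0281]
ee_rot: [0.0, 0.999, 0.033, 0.0]
force: [-0.1, -0.2, -2.8]
finger_gap: 0.0641
finger_force: 25.0
at [586.8  63.   28.1] psi 3.8 t 57.8 gap 64.1 F [-0.1 -0.2 -2.8]
[586.5, 62.2, 26, 3.8] 1 shift [-0.002, 0.004, 0.011] turn [0.0, -0.0, 0.0]
```

```bash
python3 -m inch '[[[0,0.002,0.004],[0,0,0]],[[0,0.002,0.008],[0,0,0]],[[0,0.002,0.011],[0,0,0]],[[0,0.002,0.011],[0,0,0]],[[0,0.002,0.011],[0,0,0]],[[0,0.002,0.011],[0,0,0]],[[0,0.002,0.011],[0,0,0]],[[0,0.002,0.011],[0,0,0]],[[0,0.002,0.011],[0,0,0]],[[0,0.002,0.011],[0,0,0]]]'
python3 -m inch '[[[0,0,0],[0,0,0]],[[0,0,0],[0,0,0]],[[0,0,0],[0,0,0]],[[0,0,0],[0,0,0]],[[0,0,0],[0,0,0]],[[0,0,-0.05],[0,0,0]],[[0,0,-0.15],[0,0,0]],[[0,0,-0.3],[0,0,0]],[[0,0,-0.5],[0,0,0]],[[0,0,-0.7],[0,0,0]]]' 0.82
python3 plan.py '[[590,-60,200,8],[592,-182,200,15.3]]'
```

```text
time: 58.8
eef_pos: [0.587, 0.0625, 0.0263]
ee_rot: [0.0, 0.999, 0.033, 0.0]
force: [-2.8, -0.8, 5.1]
finger_gap: 0.064
finger_force: 25.0
time: 59.8
eef_pos: [0.5863, 0.0626, 0.1677]
ee_rot: [-0.0, 0.999, 0.033, -0.0]
force: [0.5, 0.0, 1.0]
finger_gap: 0.0752
finger_force: 0.0
at [586.3  62.6 167.7] psi 3.8 t 59.8 gap 75.2 F [0.5 0.  1. ]
[590, -60, 200, 8] 1 shift [-0.023, 0.613, -0.161] turn [-0.0, 0.0, -0.036]
[592, -182, 200, 15.3] 1 shift [-0.075, 0.605, 0.0] turn [0.0, 0.0, -0.064]
```

```bash
python3 -m inch '[[[0,0.15,-0.05],[0,0,0]],[[0,0.3,-0.1],[0,0,0]],[[-0.02,0.45,-0.16],[0,0,0]],[[-0.02,0.613,-0.16],[0,0,-0.036]],[[-0.02,0.613,-0.16],[0,0,-0.036]],[[-0.02,0.613,-0.16],[0,0,-0.036]],[[-0.02,0.613,-0.16],[0,0,-0.036]],[[-0.02,0.613,-0.16],[0,0,-0.036]],[[-0.02,0.613,-0.16],[0,0,-0.036]],[[-0.02,0.613,-0.16],[0,0,-0.036]]]' 1
python3 -m inch '[[[-0.02,0.15,0],[0,0,0]],[[-0.04,0.3,0],[0,0,-0.03]],[[-0.06,0.45,0],[0,0,-0.064]],[[-0.075,0.605,0],[0,0,-0.064]],[[-0.075,0.605,0],[0,0,-0.064]],[[-0.075,0.605,0],[0,0,-0.064]],[[-0.075,0.605,0],[0,0,-0.064]],[[-0.075,0.605,0],[0,0,-0.064]],[[-0.075,0.605,0],[0,0,-0.064]],[[-0.075,0.605,0],[0,0,-0.064]]]'
python3 - <<'E'
from lc import *
s=get_state();cartons(s,"w12.png")
from bh import bh
c,P,xj,yj=bh("t12.png")
z=P[...,2];m=(z>52)&(z<72)&(xj>-140)&(xj<-10)&(yj>-112)&(yj<0);print("placed (jig)",rect(np.stack([xj[m],yj[m]],-1)/1000),np.median(z[m]))
from plan import plan
plan([(597,-182,8,15.3)],s)
E
```

```text
time: 60.8
eef_pos: [0.5908, -0.0593, 0.1977]
ee_rot: [-0.0, 0.998, 0.07, -0.0]
force: [0.0, 0.1, -0.3]
finger_gap: 0.0918
finger_force: 0.0
time: 61.8
eef_pos: [0.5928, -0.1813, 0.1979]
ee_rot: [-0.0, 0.991, 0.133, 0.0]
force: [-0.5, 0.1, 0.7]
finger_gap: 0.0917
finger_force: 0.0
c0 0
c2 (array([ 597.7, -183.1]), array([96.5, 64.2]), 15.9, 6986)
board xj [-148.6    1.2] yj [-113.2    1.8] 1320 fit (array([-80. , -68.2]), array([164.4, 140.8]), 0.2, 1320)
placed (jig) (array([-73.3, -56.6]), array([96.9, 64. ]), 0.1, 815) 59.62501976580747
at [ 592.8 -181.3  197.9] psi 15.3 t 61.8 gap 91.7 F [-0.5  0.1  0.7]
(597, -182, 8, 15.3) 1 shift [0.019, 0.009, 0.949] turn [-0.0, -0.0, 0.0]
```

```bash
python3 -m inch '[[[0.023,0.013,0.2],[0,0,-0.004]],[[0.023,0.013,0.4],[0,0,-0.004]],[[0.023,0.013,0.55],[0,0,-0.004]],[[0.023,0.013,0.7],[0,0,-0.004]],[[0.023,0.013,0.8],[0,0,-0.004]],[[0.023,0.013,0.87],[0,0,-0.004]],[[0.023,0.013,0.92],[0,0,-0.004]],[[0.023,0.013,0.949],[0,0,-0.004]],[[0.023,0.013,0.949],[0,0,-0.004]],[[0.023,0.013,0.949],[0,0,-0.004]]]'
python3 -m inch '[[[0,0,0],[0,0,0]],[[0,0,0],[0,0,0]],[[0,0,0],[0,0,0]],[[0,0,0],[0,0,0]],[[0,0,0],[0,0,0]],[[0,0,0],[0,0,0]],[[0,0,0],[0,0,0]],[[0,0,0],[0,0,0]],[[0,0,0],[0,0,0]],[[0,0,0],[0,0,0]]]' 0 25
python3 -m inch '[[[0,0,-0.02],[0,0,0]],[[0,0,-0.06],[0,0,0]],[[0,0,-0.12],[0,0,0]],[[0,0,-0.2],[0,0,0]],[[0,0,-0.28],[0,0,0]],[[0,0,-0.36],[0,0,0]],[[0,0,-0.44],[0,0,0]],[[0,0,-0.52],[0,0,0]],[[0,0,-0.6],[0,0,0]],[[0,0,-0.6],[0,0,0]]]'
python3 plan.py '[[592,-60,130,9.5],[586.6,62.6,130,3.8],[586.6,62.6,70,3.8]]'
```

```text
time: 62.9
eef_pos: [0.5986, -0.1836, 0.009]
ee_rot: [0.0, 0.991, 0.137, 0.001]
force: [0.1, -0.8, 0.5]
finger_gap: 0.0919
finger_force: 0.0
time: 63.9
eef_pos: [0.598, -0.1832, 0.0083]
ee_rot: [0.0, 0.991, 0.137, 0.0]
force: [-0.4, 1.4, 5.4]
finger_gap: 0.064
finger_force: 25.0
time: 64.9
eef_pos: [0.5997, -0.1842, 0.1316]
ee_rot: [0.002, 0.991, 0.137, 0.002]
force: [0.4, -1.0, -2.6]
finger_gap: 0.0639
finger_force: 25.0
at [ 599.7 -184.2  131.6] psi 15.7 t 64.9 gap 63.9 F [ 0.4 -1.  -2.6]
[592, -60, 130, 9.5] 1 shift [0.131, -0.608, 0.006] turn [0.002, -0.002, 0.055]
[586.6, 62.6, 130, 3.8] 1 shift [0.075, -0.609, -0.0] turn [-0.0, -0.0, 0.05]
[586.6, 62.6, 70, 3.8] 1 shift [0.0, -0.0, 0.3] turn [0.0, -0.0, 0.0]
```

```bash
python3 -m inch '[[[0.02,-0.08,0],[0,0,0]],[[0.04,-0.2,0],[0,0,0.01]],[[0.07,-0.32,0],[0,0,0.02]],[[0.09,-0.44,0],[0,0,0.04]],[[0.12,-0.54,0],[0,0,0.055]],[[0.13,-0.6,0],[0,0,0.055]],[[0.13,-0.608,0],[0,0,0.055]],[[0.13,-0.608,0],[0,0,0.055]],[[0.13,-0.608,0],[0,0,0.055]],[[0.13,-0.608,0],[0,0,0.055]]]'
python3 -m inch '[[[0.01,-0.08,0],[0,0,0]],[[0.02,-0.2,0],[0,0,0.01]],[[0.04,-0.32,0],[0,0,0.02]],[[0.05,-0.44,0],[0,0,0.035]],[[0.065,-0.54,0],[0,0,0.05]],[[0.075,-0.6,0],[0,0,0.05]],[[0.075,-0.609,0],[0,0,0.05]],[[0.075,-0.609,0],[0,0,0.05]],[[0.075,-0.609,0],[0,0,0.05]],[[0.075,-0.609,0],[0,0,0.05]]]'
python3 - <<'E'
from bh import bh
bh("t13.png")
from plan import plan
plan([(586.8,62.6,71,3.8)])
E
```

```text
time: 65.9
eef_pos: [0.59, -0.06, 0.128]
ee_rot: [0.0, 0.997, 0.082, 0.0]
force: [0.7, -0.3, -2.6]
finger_gap: 0.0642
finger_force: 25.0
time: 66.9
eef_pos: [0.5848, 0.0626, 0.128]
ee_rot: [0.0, 0.999, 0.032, 0.0]
force: [0.5, 0.5, -2.2]
finger_gap: 0.0639
finger_force: 25.0
board xj [-147.5  -67.9] yj [-113.     2.1] 157 fit (array([-106.6,  -56.4]), array([129.4,  50.8]), 73.1, 157)
at [584.8  62.7 128. ] psi 3.7 t 67.0 gap 63.9 F [ 0.  -0.  -2.9]
(586.8, 62.6, 71, 3.8) 1 shift [0.01, 0.001, 0.285] turn [0.0, 0.0, -0.001]
```

```bash
python3 -m inch '[[[0.01,0,0.03],[0,0,-0.001]],[[0.01,0,0.08],[0,0,-0.001]],[[0.01,0,0.13],[0,0,-0.001]],[[0.01,0,0.18],[0,0,-0.001]],[[0.01,0,0.22],[0,0,-0.001]],[[0.01,0,0.25],[0,0,-0.001]],[[0.01,0,0.27],[0,0,-0.001]],[[0.01,0,0.285],[0,0,-0.001]],[[0.01,0,0.285],[0,0,-0.001]],[[0.01,0,0.285],[0,0,-0.001]]]'
python3 -m inch '[[[0,0,0.005],[0,0,0]],[[0,0,0.01],[0,0,0]],[[0,0,0.013],[0,0,0]],[[0,0,0.013],[0,0,0]],[[0,0,0.013],[0,0,0]],[[0,0,0.013],[0,0,0]],[[0,0,0.013],[0,0,0]],[[0,0,0.013],[0,0,0]],[[0,0,0.013],[0,0,0]],[[0,0,0.013],[0,0,0]]]'
```

```text
time: 67.95
eef_pos: [0.587, 0.0636, 0.0714]
ee_rot: [0.0, 0.999, 0.033, 0.0]
force: [-0.4, -0.5, -2.0]
finger_gap: 0.0638
finger_force: 25.0
time: 68.95
eef_pos: [0.5867, 0.0636, 0.0684]
ee_rot: [0.0, 0.999, 0.033, -0.0]
force: [-0.3, -0.6, -2.3]
finger_gap: 0.0637
finger_force: 25.0
```

```bash
python3 -m inch '[[[0,0.004,0],[0,0,0]],[[0,0.005,0],[0,0,0]],[[0,0.005,0.002],[0,0,0]],[[0,0.005,0.004],[0,0,0]],[[0,0.005,0.004],[0,0,0]],[[0,0.005,0.004],[0,0,0]],[[0,0.005,0.004],[0,0,0]],[[0,0.005,0.004],[0,0,0]],[[0,0.005,0.004],[0,0,0]],[[0,0.005,0.004],[0,0,0]]]'
python3 -m inch '[[[0,0,0],[0,0,0]],[[0,0,0],[0,0,0]],[[0,0,0],[0,0,0]],[[0,0,0],[0,0,0]],[[0,0,0],[0,0,0]],[[0,0,-0.05],[0,0,0]],[[0,0,-0.15],[0,0,0]],[[0,0,-0.3],[0,0,0]],[[0,0,-0.5],[0,0,0]],[[0,0,-0.7],[0,0,0]]]' 0.82
python3 -m inch '[[[-0.1,0.15,0],[0,0,0]],[[-0.25,0.3,0],[0,0,0]],[[-0.4,0.45,0],[0,0,0]],[[-0.5,0.6,0],[0,0,0]],[[-0.6,0.8,0],[0,0,0]],[[-0.6,1,0],[0,0,0]],[[-0.6,1,0],[0,0,0]],[[-0.6,1,0],[0,0,0]],[[-0.6,1,0],[0,0,0]],[[-0.6,1,0],[0,0,0]]]'
python3 - <<'E'
from bh import *
c,P,xj,yj=bh("t14.png")
z=P[...,2];m=(z>94)&(z<115)&(xj>-150)&(xj<0)&(yj>-115)&(yj<0);print("top carton (jig)",rect(np.stack([xj[m],yj[m]],-1)/1000),np.median(z[m]))
measure(P/1000,c["image"])
I=c["image"][150:330,110:310,::-1];cv2.imwrite("pics/t14c.png",cv2.resize(I,None,fx=3,fy=3,interpolation=cv2.INTER_CUBIC))
c=cam("side");save(c,"s14.png")
E
```

```text
time: 69.95
eef_pos: [0.5869, 0.0625, 0.0683]
ee_rot: [0.0, 0.999, 0.033, 0.0]
force: [-2.8, -1.3, 5.6]
finger_gap: 0.0636
finger_force: 25.0
time: 70.95
eef_pos: [0.5864, 0.0627, 0.2095]
ee_rot: [-0.0, 0.999, 0.033, -0.0]
force: [1.0, -0.0, -0.6]
finger_gap: 0.0754
finger_force: 0.0
time: 71.95
eef_pos: [0.4806, -0.1438, 0.2077]
ee_rot: [-0.0, 0.999, 0.034, 0.0]
force: [0.7, -1.0, 0.0]
finger_gap: 0.0756
finger_force: 0.0
board xj [-148.7    1.5] yj [-112.9    2. ] 1187 fit (array([-82.4, -55.7]), array([170.8, 115.6]), 0.0, 1187)
top carton (jig) (array([-72.7, -56.6]), array([97.1, 64.5]), 0.5, 870) 101.46787176863882
tops [588.7  63.2] [97.1 64.3] 3.4 649 zmed 0.102 zmax 0.110
tops [480.2 344.8] [56.6 11.1] 1.8 141 zmed 0.127 zmax 0.140
bar [516.9 410.1] [297.2  99. ] 7.6 1429 zmed 0.173 zmax 0.190
fence [673.   0.] [22.5 16.1] 81.3 44 zmed 0.021 zmax 0.029
fence [600.9  76.9] [150.6 120.6] 3.5 401 zmed 0.021 zmax 0.029
fence [507.3 124. ] [14.3 14. ] -87.9 29 zmed 0.022 zmax 0.028
board [588.4  64.1] [151.8 115.6] 3.8 1180 zmed 0.018 zmax 0.028
cart [ 748.2 -132.1] [21.4  4.5] -83.6 30 zmed 0.050 zmax 0.067
jars [892.5 175.5] [48.8 14.3] -89.9 116 zmed 0.087 zmax 0.110
jars [892.8 101.3] [47.1 14.1] -90.0 136 zmed 0.093 zmax 0.107
jars [892.3  25.9] [48.7 13.2] -89.2 124 zmed 0.086 zmax 0.110
jars [ 892.5 -124.3] [49.3 14.6] 89.6 113 zmed 0.085 zmax 0.110
jars [892.1 -49.4] [48.  15.3] -89.9 140 zmed 0.093 zmax 0.107
jars [ 892.6 -187.6] [24.7 14.7] 89.9 84 zmed 0.090 zmax 0.102
jars [796.9  45.4] [61.8 60.2] -47.1 442 zmed 0.089 zmax 0.098
jars [ 779.3 -127.8] [62.2 58.1] 88.3 433 zmed 0.088 zmax 0.096
jars [778.4 177.8] [55.7 43.4] 0.1 300 zmed 0.084 zmax 0.092
```

View pics/t14c.png

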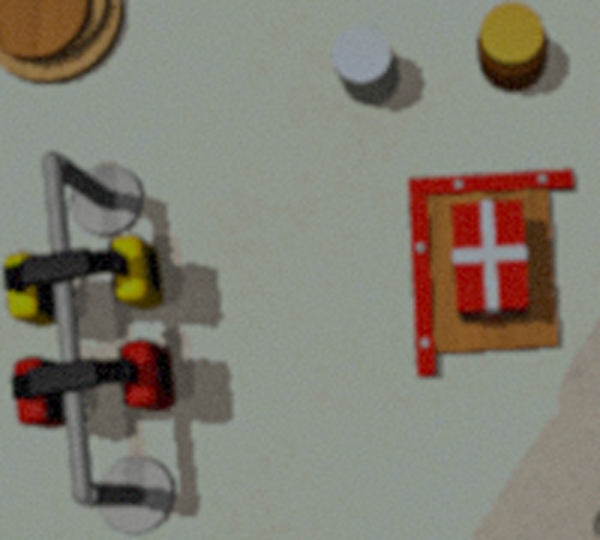

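View pics/s14.png

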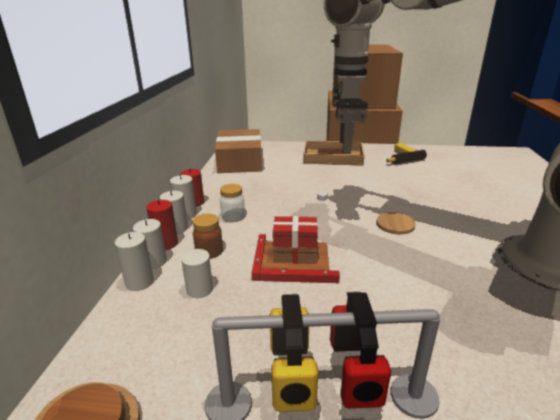

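The top crop shows both defenders hanging on the bar at (58,265) and (68,375), and a two-carton column centred on the flush board at (490,258). The side view shows the jars and candle still standing, and no other gift cartons are on the table.

```bash
python3 -c "
from plant import *
print(sign_off())"
```

```text
the job is handed in; nothing more can be done
None
```

The job is handed in at about 72 s: both ear defenders hang side by side on the rail, the board measured flush in the corner, the only two cartons present (brown and red) are stacked upright on its middle, and the jars and candle are still standing.

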